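# Set up a spraying stand for a turned finial

## Robot

A 7-joint arm with a two-finger parallel gripper is mounted at the origin on the work surface. World frame = base frame: x ahead of the robot, y to its left, z up, the work surface at z = 0. Lengths are in m, angles in rad, forces in N, time in s.
With the tool pointing down it reaches from about 0.4 to 0.875 m from the base axis. Payload 19.3 kg.
Tool frame: the origin (TCP) lies at the very end of the fingers, on their centre line; the grasp point (between the pads) lies 19 mm behind it; z points along the fingers, y is the direction in which the jaws open and shut (so a half turn about z gives the same grasp; the last joint's range is limited). The gripper opens to 85 mm and grips with 20 to 120 N. Pads are 22 mm wide; open, the fingers measure 114 mm over their backs; the gripper's body (76 mm by 85 mm) begins 54 mm behind the grasp point. The pads swing forward as they close: fully open they stand 13 mm farther back than shut.
Start: joints at [1.038, 0.521, -0.036, 1.599, 0.021, 1.021, -0.113], TCP at [0.279, -0.559, 0.209] pointing down, gripper open.
Joint ranges: [-2.91, 2.91], [-0.3, 2.13], [-1.5, 1.42], [0.17, 2.43], [-1.26, 4.41], [0.16, 1.93], [-2.52, 2.52]. Speed limits (rad/s): [1.89, 1.89, 2.39, 2.39, 3.01, 3.01, 3.01].

## Interface

Orientations are given as [roll, pitch, yaw] about the fixed x, y, z axes, in that order (R = Rz(yaw) Ry(pitch) Rx(roll)).
In Python, from workcell import bot gives the robot as it stands.
- The arm moves only by the tool apply_moves, never from a script. Its argument "commands" is a list of rows, each an object with "travel": the shift along the tool's x, y, z in m, a list of three; "twist": the turn, a rotation vector about the tool's x, y, z in degrees, a list of three; "claw": the finger opening in m, from 0 to 0.0854. A call has 1 to 10 rows; each row is the pose to reach, as a shift and turn from the pose commanded when the call began, along the tool's axes at that moment; what a row does not reach only later rows make up. A row lasts 1/10 s, in which the tool goes at most 50 mm and 8.59 degrees, less where a joint would pass 70% of its speed; a pose out of reach is approached as far as the arm can. A call with a gripper value outside its range is refused whole. The fingers move at their own pace and stop on an object; "force" is the grip in N (left out, the last holds). Time passes only in rows, so rows that repeat a pose let the fingers close. It gives the time, the measured TCP pose, the force and the opening at its end, in the units of the state.
- bot.observe(): the state, without advancing time (a new reading comes with each control period).
- bot.grab_frame(name): name is "side" or "top"; returns a dict with "frame" (420x560x3 uint8, blue, green, red), "fx", "fy", "cx", "cy" (pixels), "pose" (4x4, takes a point from camera to world coordinates). Camera axes: x right, y up, looking along -z (the intrinsics and any distortion apply to the point x, -y, -z); pixel columns grow to the right and rows downward; lengths in m; the calibration is good to about 2 mm. A picture is of the moment at which its call begins. There is no depth.
- bot.job_done(): hands the job in, once; it reports no verdict.
The state is a dict: "clock": time; "qpos": joint angles; "qd": joint speeds; "joint_efforts": joint torques, N m; "position": TCP position; "tool_rot": TCP orientation; "force": force on the tool from outside, world axes, zero at the start; "moment": the same for the moment, N m; "grip_width": finger opening in m.
Only numpy, scipy, OpenCV 4.12 (cv2) and the standard library are available. Lean on these libraries where they do the work, as an engineer would, in place of code of your own. Each camera call takes 0.05 s, during which the arm holds its last target.

## Task

Build the spraying stand on the plywood spray board: stand the square wooden block upright in the middle of the rubber pad next to the paint tin and the round wooden block upright in the middle of the pad next to the brush pot, then lay the plank centrally across both blocks, in line with the board, and finally stand the turned finial upright on the middle of the plank. Leave the paint tin, the brush pot and the cork sanding block where they are, and do not let the finial fall over.

Things in the scene. Friction and masses are not known exactly. Their poses are not given: they have to be found in the camera images.
- spray_board: Plywood board fixed to the bench, 110 mm (its x) by 260 mm (its y, the long way), 8 mm thick. Origin: centre of its underside, on the bench. Two dark rubber pads, each 64 mm square and flush with its upper face, are centred on its long middle line at y = +80 mm and y = -80 mm in its frame. Its z points up; its yaw differs from start to start.
- square_block: Loose block of pale wood, 50 mm x 50 mm and 50 mm high, about 70 g. Origin: centre of its underside; z up, x and y square to its side faces.
- round_block: Loose upright cylinder of pale wood, 50 mm diameter and 50 mm high, about 60 g. Origin: centre of its underside; z up.
- plank: Loose flat plank of mid-brown wood, 60 mm wide (its x), 220 mm long (its y), 12 mm thick, about 110 g, lying flat on the bench. Origin: centre of its underside; z up.
- finial: Loose turned finial of dark wood, 88 mm high, about 80 g, standing upright: round foot 50 mm diameter and 11 mm high, narrow neck 24 mm diameter at 17 to 25 mm up, straight round body 40 mm diameter from 40 to 58 mm above the underside (the place to grip), then tapering to a small tip. Origin: centre of its underside; z up.
- paint_tin: Bystander: closed round paint tin of bare metal with a plain paper band and a wire bail, 80 mm diameter, 87 mm high, about 0.8 kg, standing some 195 mm from the board's centre beyond one of its two short ends (which end differs from start to start). Origin: centre of its underside.
- brush_pot: Bystander: white ceramic pot holding three paint brushes, 72 mm diameter, 80 mm high, 130 mm with the brushes, about 0.5 kg, standing some 195 mm from the board's centre beyond the short end opposite the paint tin. Origin: centre of its underside.
- sanding_block: Bystander: cork sanding block, 40 mm (its x) by 70 mm (its y), 26 mm high, about 90 g, lying on the bench among the loose things. Origin: centre of its underside.
Mind the look-alikes: they are no part of the job. What is shaped like the round_block but grey or orange is not meant. Leave any pink look-alike of the finial alone.

How it is judged:
On the way, in this order (a step that is already met when the one before it is completed fails the run):
1. both blocks stand on their pads, the square one beside the paint tin, released (((y of paint_tin in the frame of spray_board above 0 m and y of square_block in the frame of spray_board between 0.065 and 0.095 m and y of round_block in the frame of spray_board between -0.095 and -0.065 m) or (y of paint_tin in the frame of spray_board below 0 m and y of square_block in the frame of spray_board between -0.095 and -0.065 m and y of round_block in the frame of spray_board between 0.065 and 0.095 m)) and x of square_block in the frame of spray_board between -0.015 and 0.015 m and z of square_block in the frame of spray_board between 0.004 and 0.012 m and angle between each of square_block, round_block's own z axis and vertical below 0.1 rad and x of round_block in the frame of spray_board between -0.015 and 0.015 m and z of round_block in the frame of spray_board between 0.004 and 0.012 m and contact force between the fingers and square_block below 0.3 N and contact force between the fingers and round_block below 0.3 N), for 0.2 s.
2. the plank lies across both blocks, released (x of plank in the frame of spray_board between -0.015 and 0.015 m and y of plank in the frame of spray_board between -0.02 and 0.02 m and z of plank in the frame of spray_board between 0.054 and 0.062 m and angle between plank's own z axis and vertical below 0.06 rad and angle between the y axis of plank and the y axis of spray_board, either way round below 0.17 rad and contact force between the fingers and plank below 0.3 N), for 0.2 s.
3. the finial stands on the middle of the plank, released (x of finial in the frame of plank between -0.015 and 0.015 m and y of finial in the frame of plank between -0.015 and 0.015 m and z of finial in the frame of plank between 0.008 and 0.016 m and angle between finial's own z axis and vertical below 0.1 rad and contact force between the fingers and finial below 0.3 N), for 0.2 s.
At the end, for the whole second after the job is handed in: Upright blocks within 15 mm of their pad centres along each board axis, square one by the tin; plank level on both, within 15 mm across and 20 mm along of the board centre, 0.17 rad of its line; finial upright within 15 mm of the plank middle along each plank axis; all released, at rest (((y of paint_tin in the frame of spray_board above 0 m and y of square_block in the frame of spray_board between 0.065 and 0.095 m and y of round_block in the frame of spray_board between -0.095 and -0.065 m) or (y of paint_tin in the frame of spray_board below 0 m and y of square_block in the frame of spray_board between -0.095 and -0.065 m and y of round_block in the frame of spray_board between 0.065 and 0.095 m)) and x of square_block in the frame of spray_board between -0.015 and 0.015 m and z of square_block in the frame of spray_board between 0.004 and 0.012 m and angle between each of square_block, round_block, finial's own z axis and vertical below 0.1 rad and x of round_block in the frame of spray_board between -0.015 and 0.015 m and z of round_block in the frame of spray_board between 0.004 and 0.012 m and x of plank in the frame of spray_board between -0.015 and 0.015 m and y of plank in the frame of spray_board between -0.02 and 0.02 m and z of plank in the frame of spray_board between 0.054 and 0.062 m and angle between plank's own z axis and vertical below 0.06 rad and angle between the y axis of plank and the y axis of spray_board, either way round below 0.17 rad and x of finial in the frame of plank between -0.015 and 0.015 m and y of finial in the frame of plank between -0.015 and 0.015 m and z of finial in the frame of plank between 0.008 and 0.016 m and linear speed of each of square_block, round_block, plank, finial below 0.02 m/s); the robot touches nothing.
It fails at once if the paint tin is moved by more than 30 mm (distance of paint_tin from where it was at the start of the episode above 0.03 m).
It fails at once if the brush pot is moved by more than 30 mm (distance of brush_pot from where it was at the start of the episode above 0.03 m).
It fails at once if the sanding block is moved by more than 30 mm (distance of sanding_block from where it was at the start of the episode above 0.03 m).
It fails at once if the finial falls over (angle between finial's own z axis and vertical above 0.8 rad).
It also fails if it takes over 109 s, if anything falls off the work surface, if the arm or the gripper's body presses on something with over 40 N, if the wrist force passes 120 N, or if a joint passes its speed limit or range.

## Working session

There is one attempt and no reset: what is moved stays moved. The work goes in short steps, Python scripts to look and compute and a tool call to move; the robot and the scene stay as the last step left them, time stands still between calls to the robot, and variables do not carry over. Pictures are saved under pics/ and viewed, and the job is handed in when it is done.

Besides the shell and the picture viewer there is one more tool, called after ">>>" as a command line: name --argument value ..., lists and objects as JSON in quotes. apply_moves: Moves the arm, as the interface text tells. Its arguments: {"type":"object","properties":{"commands":{"type":"array"},"force":{"type":"number"}},"required":["commands"]}

```bash
ls; mkdir -p pics; python3 - <<'E'
from workcell import bot
import cv2,numpy as np
s=bot.observe(); print({k:np.round(v,3).tolist() for k,v in s.items()})
for n in("side","top"):
    f=bot.grab_frame(n); cv2.imwrite(f"pics/{n}0.png",f["frame"]); print(n,[f[k] for k in("fx","fy","cx","cy")],np.round(f["pose"],4).tolist(),[k for k in f])
E
```

```text
pics
{'clock': 0.0, 'qpos': [1.038, 0.522, -0.036, 1.6, 0.021, 1.021, -0.113], 'qd': [-0.0, 0.0, 0.002, -0.001, 0.0, -0.0, 0.001], 'joint_efforts': [-0.0, -92.708, 1.98, -36.992, 0.018, 0.008, -0.0], 'position': [0.279, -0.559, 0.208], 'tool_rot': [-3.14, 0.0, 0.463], 'force': [-0.066, 0.655, -0.157], 'moment': [0.041, 0.04, 0.062], 'grip_width': 0.086}
side [470.1181795589576, 470.1181795589576, 282.4524220482906, 208.82866827042386] [[-0.9486, 0.1603, -0.273, 0.2687], [-0.3161, -0.528, 0.7883, 0.7787], [-0.0178, 0.834, 0.5515, 0.595], [0.0, 0.0, 0.0, 1.0]] ['frame', 'fx', 'fy', 'cx', 'cy', 'pose']
top [414.4335590888344, 414.4335590888344, 284.7673431408089, 210.47711264765454] [[-0.006, 0.9981, -0.0607, 0.4689], [-0.9999, -0.0067, -0.0105, 0.0024], [-0.0109, 0.0606, 0.9981, 1.0505], [0.0, 0.0, 0.0, 1.0]] ['frame', 'fx', 'fy', 'cx', 'cy', 'pose']
```

View pics/top0.png

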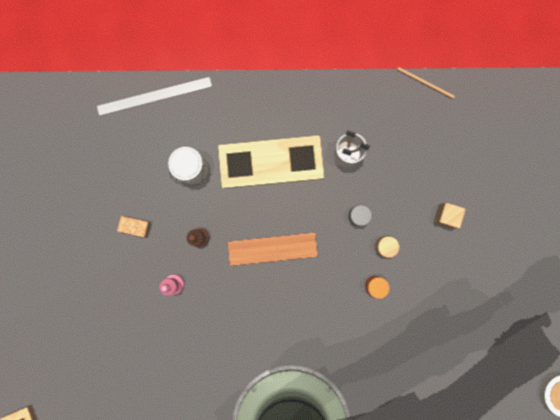

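View pics/side0.png

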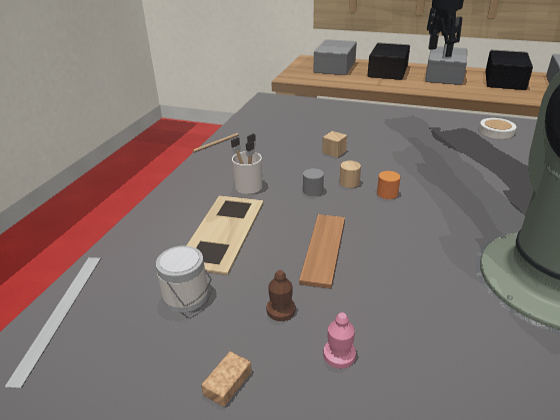

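Candidates: round block is the pale cylinder at top (388,247), and the grey (361,215) and orange (378,288) ones are decoys. The finial is the dark one at (197,237), and the pink one at (171,285) is a decoy. The square block is at (452,215), the plank at (272,249), the board at (271,161), the tin at (186,165) on the left, which is +y, and the pot at (351,148).

```bash
cat > h.py <<'E'
import cv2,numpy as np
from workcell import bot
def grab(n,tag=None):
    f=bot.grab_frame(n)
    if tag: cv2.imwrite(f"pics/{n}_{tag}.png",f["frame"])
    return f
def ray(f,u,v):
    d=np.array([(u-f["cx"])/f["fx"],-(v-f["cy"])/f["fy"],-1.0]); P=np.array(f["pose"])
    return P[:3,3],P[:3,:3]@d
def atz(f,u,v,z):
    o,d=ray(f,u,v); return o+d*(z-o[2])/d[2]
def proj(f,p):
    P=np.array(f["pose"]); c=P[:3,:3].T@(np.array(p)-P[:3,3])
    return np.array([f["cx"]+f["fx"]*c[0]/-c[2], f["cy"]-f["fy"]*c[1]/-c[2]])
def tri(f1,p1,f2,p2):
    o1,d1=ray(f1,*p1);o2,d2=ray(f2,*p2); d1=d1/np.linalg.norm(d1);d2=d2/np.linalg.norm(d2)
    t=np.linalg.lstsq(np.c_[d1,-d2],o2-o1,rcond=None)[0]; a=o1+d1*t[0];b=o2+d2*t[1]
    return (a+b)/2,np.linalg.norm(a-b)
def crop(fr,x0,y0,w,h,s,name):
    im=cv2.resize(fr[y0:y0+h,x0:x0+w],None,fx=s,fy=s,interpolation=cv2.INTER_CUBIC)
    for k in range(0,w,10):
        if (x0+k)%10==0 or 1: cv2.line(im,(k*s,0),(k*s,6 if (k%50) else 14),(255,255,255),1); 
        if k%20==0: cv2.putText(im,str(x0+k),(k*s,24),0,.35,(255,255,0),1)
    for k in range(0,h,10):
        cv2.line(im,(0,k*s),(6,k*s),(255,255,255),1)
        if k%20==0: cv2.putText(im,str(y0+k),(8,k*s+4),0,.35,(0,255,255),1)
    cv2.imwrite("pics/"+name+".png",im)
E
python3 - <<'E'
from h import *
import pickle
t=grab("top");s=grab("side"); pickle.dump((t,s),open("f0.pkl","wb"))
crop(t["frame"],340,190,140,110,5,"c_blocks_t")
crop(s["frame"],290,120,130,100,6,"c_blocks_s")
crop(t["frame"],200,120,140,150,4,"c_board_t")
crop(s["frame"],180,180,180,120,4,"c_board_s")
crop(t["frame"],110,205,110,100,6,"c_fin_t")
crop(s["frame"],190,250,180,160,3,"c_fin_s")
E
```

```text
(no output)
```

View pics/c_blocks_t.png

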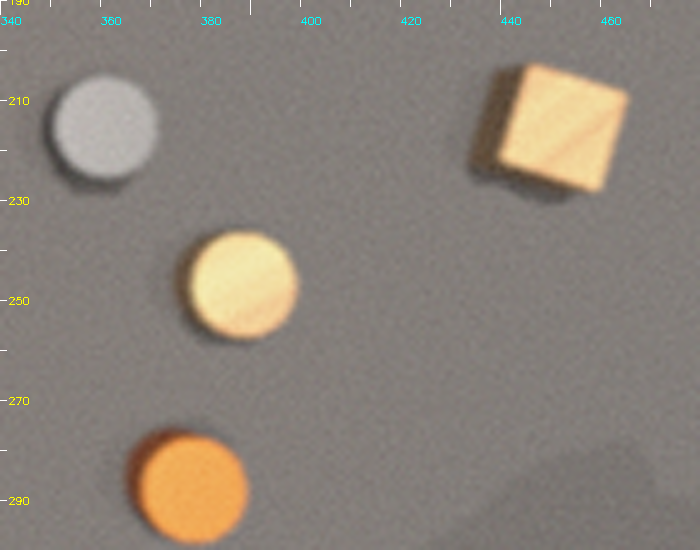

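View pics/c_blocks_s.png

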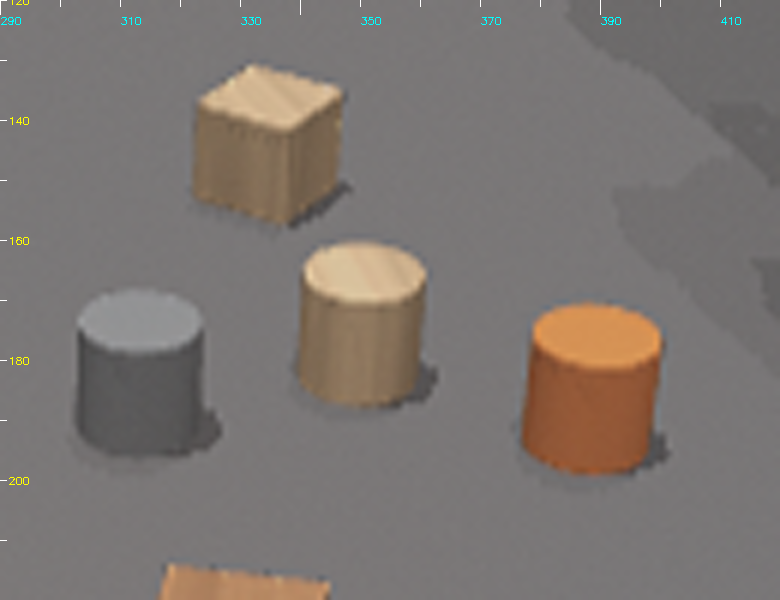

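View pics/c_board_t.png

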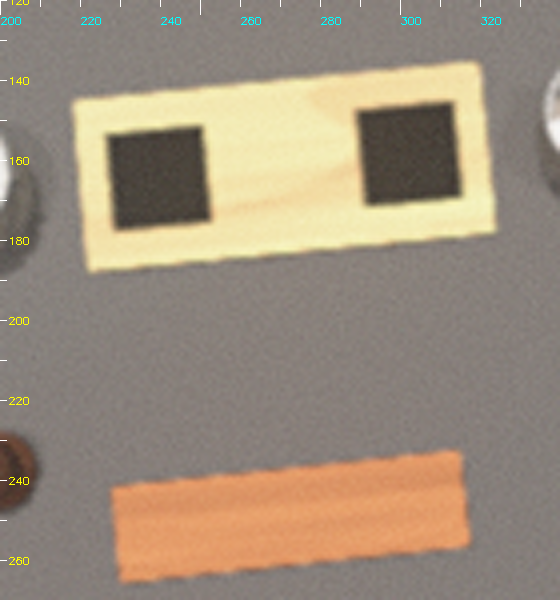

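View pics/c_board_s.png

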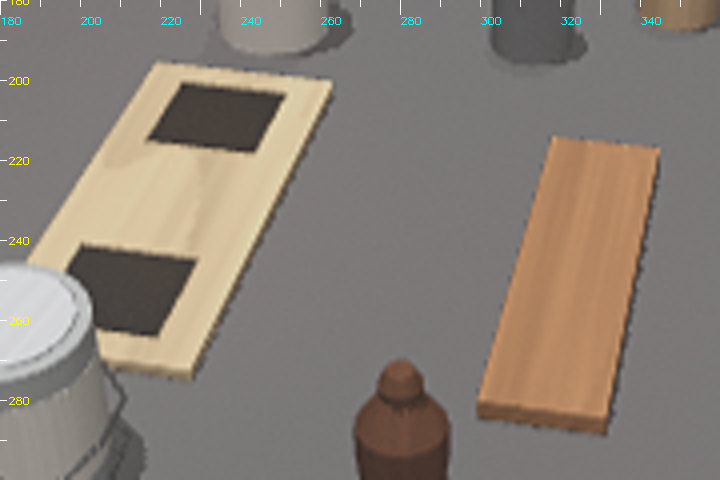

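View pics/c_fin_t.png

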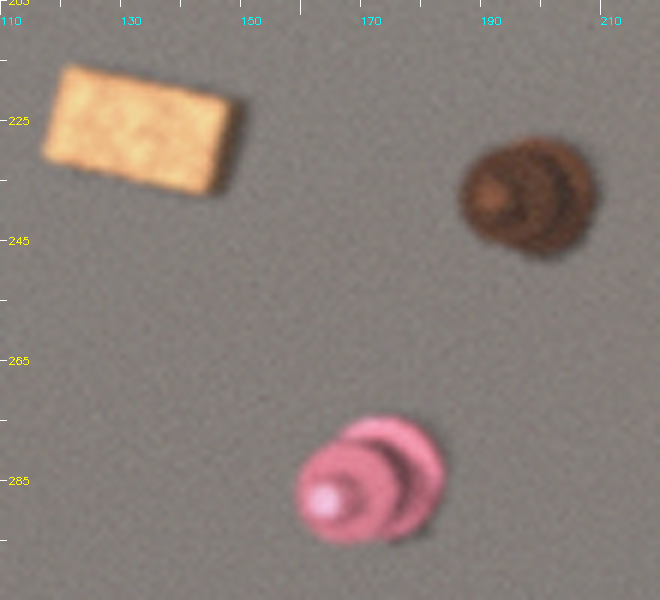

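View pics/c_fin_s.png

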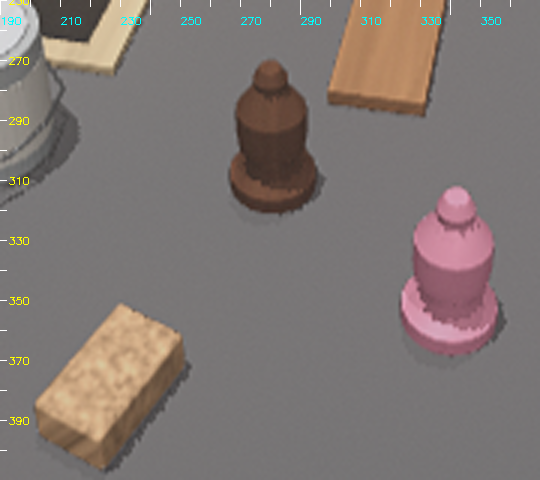

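```bash
python3 - <<'E'
from h import *
import pickle
t,s=pickle.load(open("f0.pkl","rb"))
def T(lbl,a,b):
    p,e=tri(t,a,s,b); print(lbl,np.round(p*1000,1),"gap",round(e*1000,1)); return p
def q(l,o,k): return [(o[0]+x/k,o[1]+y/k) for x,y in l]
sq_t=q([(530,65),(628,97),(602,190),(500,160)],(340,190),5)
# correspond: try orders
sq_s=q([(253,66),(342,93),(288,130),(196,103)],(290,120),6)
for k in range(4):
    print(k,[round(tri(t,sq_t[i],s,sq_s[(i*1+k)%4])[1]*1000,1) for i in range(4)],[round(tri(t,sq_t[i],s,sq_s[(k-i)%4])[1]*1000,1) for i in range(4)])
T("round top",(388.6,247),(350.7,165.3))
T("board a",(319.75,135.75),(219,195.5));T("board b",(324,177.75),(263.25,200.5));T("board c",(222.25,187.5),(228.25,272.5))
T("fin tip",(191.7,237.2),(279.7,272))
pt=q([(112,487),(460,451),(470,545),(121,581)],(200,120),4); ps=q([(552,137),(660,150),(607,418),(478,403)],(180,180),4)
T("pl1",pt[1],ps[0]);T("pl2",pt[2],ps[1]);T("pl3",pt[3],ps[2]);T("pl0",pt[0],ps[3])
def Z(lbl,l,z):
    P=np.array([atz(t,*p,z) for p in l]); c=P.mean(0)
    print(lbl,"c",np.round(c*1000,1),"sides",[round(np.linalg.norm(P[i]-P[(i+1)%4])*1000,1) for i in range(4)],"ang",[round(np.degrees(np.arctan2(*(P[(i+1)%4]-P[i])[[1,0]])),1) for i in range(4)])
Z("square",sq_t,.05)
Z("board",q([(73,101),(479,63),(496,231),(89,270)],(200,120),4),.008)
Z("padL",q([(106,134),(202,126),(212,220),(113,230)],(200,120),4),.008)
Z("padR",q([(356,111),(454,101),(463,195),(366,205)],(200,120),4),.008)
Z("plank",pt,.012)
print("round",atz(t,388.6,247,.05),"fin foot",atz(t,199.5,237.7,.011),"tip",atz(t,191.7,237.2,.086))
for n,p,z in(("grey",(361,215.3),.05),("orange",(378.6,287.8),.05),("pink foot",(173,284),.011),("cork",(132.5,226.5),.026),("tin",(185.5,163),.087),("pot",(351,149),.08)): print(n,np.round(atz(t,*p,z)*1000))
E
```

```text
0 [np.float64(23.0), np.float64(39.2), np.float64(27.6), np.float64(42.4)] [np.float64(23.0), np.float64(29.7), np.float64(27.6), np.float64(21.9)]
1 [np.float64(63.4), np.float64(14.1), np.float64(69.5), np.float64(16.9)] [np.float64(63.4), np.float64(2.6), np.float64(69.5), np.float64(1.8)]
2 [np.float64(40.0), np.float64(29.7), np.float64(42.4), np.float64(21.9)] [np.float64(40.0), np.float64(39.2), np.float64(42.4), np.float64(42.4)]
3 [np.float64(2.4), np.float64(2.6), np.float64(2.3), np.float64(1.8)] [np.float64(2.4), np.float64(14.1), np.float64(2.3), np.float64(16.9)]
round top [ 440.8 -236.3   47. ] gap 1.1
board a [724.1 -76.9   4. ] gap 1.7
board b [615.4 -86.7   4. ] gap 0.5
board c [591.4 171.7   3.9] gap 1.6
fin tip [466.4 229.6  85.7] gap 0.7
pl1 [476.3 -62.    8.5] gap 1.0
pl2 [417.1 -67.8   7.8] gap 0.1
pl3 [395.3 150.5   8.3] gap 1.1
pl0 [454.3 156.6   6.8] gap 0.5
square c [ 514.7 -391.8   50. ] sides [np.float64(49.1), np.float64(46.8), np.float64(50.6), np.float64(48.3)] ang [np.float64(-108.7), np.float64(162.7), np.float64(73.1), np.float64(-19.0)]
board c [65
[... 309 characters left out ...]
np.float64(-174.0), np.float64(95.4), np.float64(4.3)]
padR c [664.9 -32.3   8. ] sides [np.float64(62.6), np.float64(60.5), np.float64(61.8), np.float64(60.6)] ang [np.float64(-84.6), np.float64(-175.2), np.float64(95.5), np.float64(5.6)]
plank c [435.9  44.1  12. ] sides [np.float64(218.8), np.float64(58.8), np.float64(218.7), np.float64(58.8)] ang [np.float64(-84.5), np.float64(-174.5), np.float64(95.5), np.float64(5.6)]
round [ 0.44029501 -0.23568836  0.05      ] fin foot [0.46514362 0.2276539  0.011     ] tip [0.46668539 0.22960964 0.086     ]
grey [ 517. -171.   50.]
orange [ 343. -210.   50.]
pink foot [350. 293.  11.]
cork [494. 391.  26.]
tin [641. 245.  87.]
pot [ 672. -145.   80.]
```

```bash
cat >> h.py <<'E'
from scipy.spatial.transform import Rotation as Ro
def go(x,y,z,yaw,base=None):
    """travel and twist to world target; base=(pos,rpy) or measured"""
    o=bot.observe(); p=np.array(o["position"]); r=Ro.from_euler("xyz",o["tool_rot"])
    d=r.inv().apply(np.array([x,y,z])-p)
    w=(r.inv()*Ro.from_euler("xyz",[np.pi,0,np.radians(yaw)])).as_rotvec(degrees=True)
    print("at",np.round(p,4),np.round(np.degrees(o["tool_rot"]),2),"w",round(float(o["grip_width"]),4),"F",np.round(o["force"],1),"t",round(o["clock"],2))
    print("travel",np.round(d,4).tolist(),"twist",np.round(w,2).tolist())
E
python3 -c "
from h import *
go(.515,-.392,.12,72)"
```

```text
at [ 0.2789 -0.5591  0.2087] [-179.96    0.     26.52] w 0.0855 F [0.5 0.1 0.7] t 0.2
travel [0.2858, -0.044, 0.0887] twist [-0.04, -0.01, -45.48]
```

>>> apply_moves --commands '[{"travel": [0.286,-0.044,0.089],"twist": [0,0,-45.5],"claw": 0.085},{"travel": [0.286,-0.044,0.089],"twist": [0,0,-45.5],"claw": 0.085},{"travel": [0.286,-0.044,0.089],"twist": [0,0,-45.5],"claw": 0.085},{"travel": [0.286,-0.044,0.089],"twist": [0,0,-45.5],"claw": 0.085},{"travel": [0.286,-0.044,0.089],"twist": [0,0,-45.5],"claw": 0.085},{"travel": [0.286,-0.044,0.089],"twist": [0,0,-45.5],"claw": 0.085},{"travel": [0.286,-0.044,0.089],"twist": [0,0,-45.5],"claw": 0.085},{"travel": [0.286,-0.044,0.089],"twist": [0,0,-45.5],"claw": 0.085},{"travel": [0.286,-0.044,0.089],"twist": [0,0,-45.5],"claw": 0.085},{"travel": [0.286,-0.044,0.089],"twist": [0,0,-45.5],"claw": 0.085}]' --force 30

```text
clock: 1.2
position: [0.5143, -0.3935, 0.1204]
tool_rot: [3.141, 0.001, 1.255]
force: [-0.5, -0.3, 0.3]
grip_width: 0.0849
```

```bash
python3 -c "
from h import *
go(.515,-.392,.015,72)
f=grab('side'); crop(f['frame'],270,60,200,150,4,'sq1s'); f=grab('top'); crop(f['frame'],400,150,150,120,4,'sq1t')"
```

```text
at [ 0.5143 -0.3935  0.1204] [1.7999e+02 4.0000e-02 7.1890e+01] w 0.0849 F [-0.5 -0.3  0.3] t 1.2
travel [0.0017, 0.0002, 0.1054] twist [0.01, 0.04, -0.11]
```

View pics/sq1s.png

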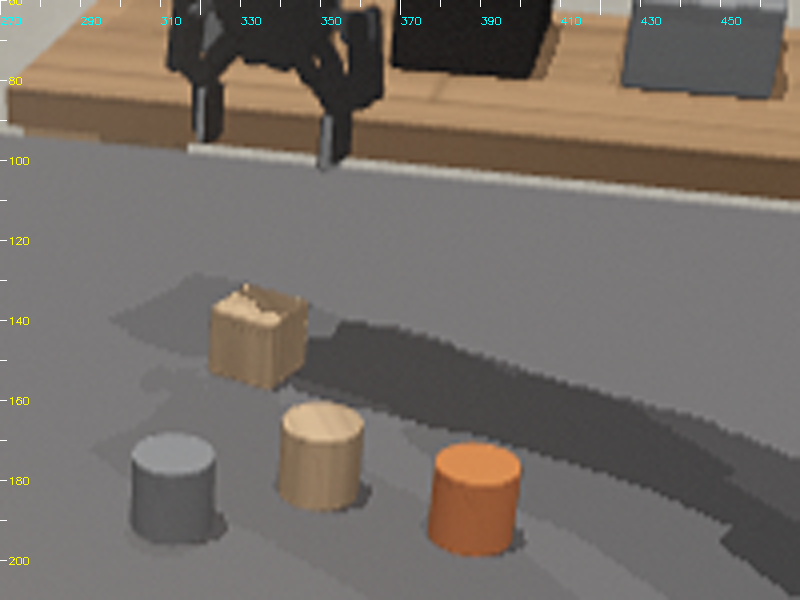

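View pics/sq1t.png

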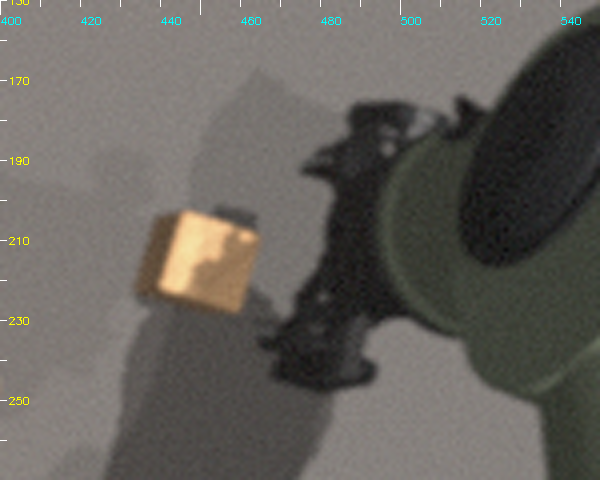

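```bash
python3 -c "
from h import *
f=grab('side');t=grab('top')
for z in (.12,.133,.05,.19): print(z,proj(f,(.5143,-.3935,z)),proj(t,(.5143,-.3935,z)))
import math
for s in(-1,1):
  a=math.radians(-18.1);p=(.5143+s*.0425*math.cos(a),-.3935+s*.0425*math.sin(a),.133);print(proj(f,p),proj(t,p))
"
```

```text
0.12 [337.24898373 110.50270678] [466.08789687 214.25891243]
0.133 [337.4771788  105.84575682] [468.5967421  213.95526873]
0.05 [336.06378457 134.68996552] [453.70101698 215.75808744]
0.19 [338.50953087  84.7777646 ] [480.49339116 212.515426  ]
[351.55051299 109.20592555] [463.1745291  232.32667579]
[323.87994244 102.59926186] [473.99158467 195.67659744]
```

>>> apply_moves --commands '[{"travel": [0.002,0,0.03],"claw": 0.085,"twist": [0,0,0]},{"travel": [0.002,0,0.06],"claw": 0.085,"twist": [0,0,0]},{"travel": [0.002,0,0.085],"claw": 0.085,"twist": [0,0,0]},{"travel": [0.002,0,0.105],"claw": 0.085,"twist": [0,0,0]},{"travel": [0.002,0,0.105],"claw": 0.085,"twist": [0,0,0]}]'

```text
clock: 1.9
position: [0.5144, -0.3896, 0.0126]
tool_rot: [-3.138, -0.001, 1.257]
force: [0.9, 0.1, -0.7]
grip_width: 0.085
```

```bash
python3 -c "
from h import *
go(.515,-.392,.015,72)
f=grab('side'); crop(f['frame'],290,70,110,110,5,'sq2s')"
```

```text
at [ 0.5144 -0.3896  0.0126] [-1.7979e+02 -6.0000e-02  7.2000e+01] w 0.085 F [ 0.9  0.1 -0.7] t 1.9
travel [-0.0021, 0.0013, -0.0024] twist [-0.21, -0.06, 0.0]
```

View pics/sq2s.png

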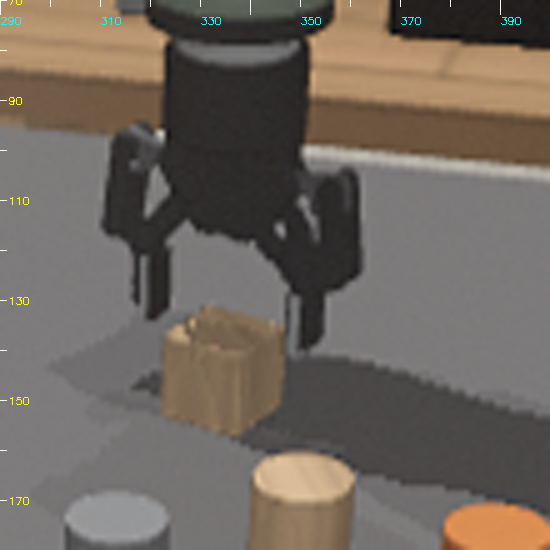

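```bash
python3 -c "
from h import *
f=grab('side');t=grab('top'); crop(t['frame'],400,150,140,120,5,'sq2t')
import math
for z in(.0126,.026,.04,.05):
 for s in(-1,0,1):
  a=math.radians(-18.1);p=(.5144+s*.0425*math.cos(a),-.3896+s*.0425*math.sin(a),z);print(z,proj(f,p).round(1),proj(t,p).round(1))
"
```

```text
0.0126 [348.4 151.5] [441.4 232.7]
0.0126 [335.1 147.6] [446.2 216.4]
0.0126 [322.2 143.9] [451.  200.3]
0.026 [348.7 147.1] [443.4 232.6]
0.026 [335.3 143.2] [448.3 216.2]
0.026 [322.3 139.5] [453.1 199.8]
0.04 [349.1 142.4] [445.5 232.6]
0.04 [335.5 138.6] [450.5 215.9]
0.04 [322.5 134.9] [455.4 199.3]
0.05 [349.3 139. ] [447.1 232.6]
0.05 [335.7 135.3] [452.1 215.7]
0.05 [322.6 131.6] [457.1 199. ]
```

View pics/sq2t.png

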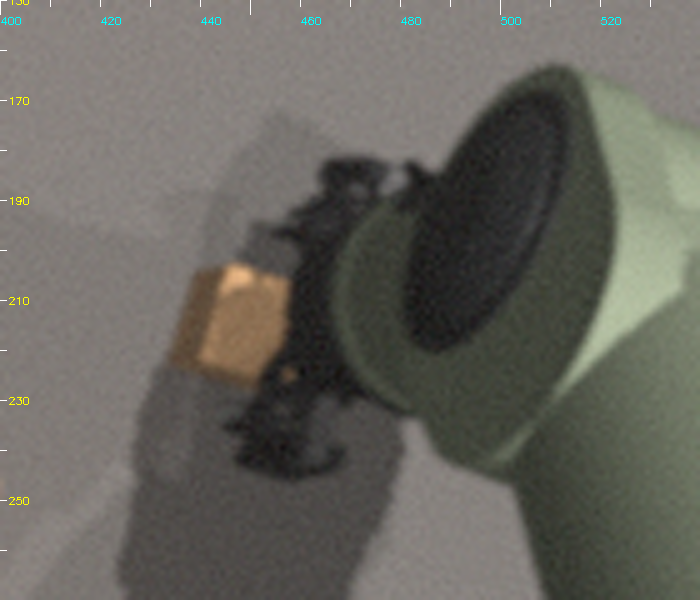

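```bash
python3 -c "
from h import *
f=grab('side');t=grab('top')
print(tri(t,(446,235),f,(350.5,139)),tri(t,(456,196.5),f,(319.5,133)))
crop(f['frame'],300,100,75,60,10,'sq3s')"
```

```text
(array([ 0.46909402, -0.37255701,  0.05241788]), np.float64(0.001827918504209794)) (array([ 0.56223635, -0.40209215,  0.04525475]), np.float64(0.0021279823687365964))
```

View pics/sq3s.png

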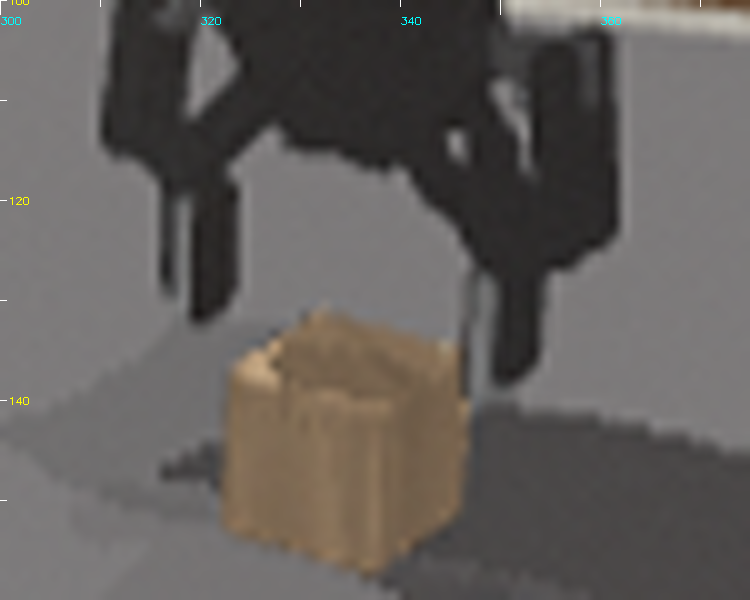

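>>> apply_moves --commands '[{"travel": [-0.002,0.001,0.008],"twist": [0,0,0],"claw": 0.085},{"travel": [-0.002,0.001,0.015],"twist": [0,0,0],"claw": 0.085},{"travel": [-0.002,0.001,0.015],"twist": [0,0,0],"claw": 0.085}]'

```text
clock: 2.45
position: [0.5156, -0.3922, -0.0012]
tool_rot: [-3.14, -0.0, 1.257]
force: [0.3, 0.2, 0.2]
grip_width: 0.085
```

```bash
python3 -c "
from h import *
go(.515,-.392,.015,72)
f=grab('side');crop(f['frame'],300,100,75,60,10,'sq4s')"
```

```text
at [ 0.5156 -0.3922 -0.0012] [-1.7991e+02 -2.0000e-02  7.2010e+01] w 0.085 F [0.3 0.2 0.2] t 2.45
travel [0.0, -0.0007, -0.0162] twist [-0.09, -0.02, 0.01]
```

View pics/sq4s.png

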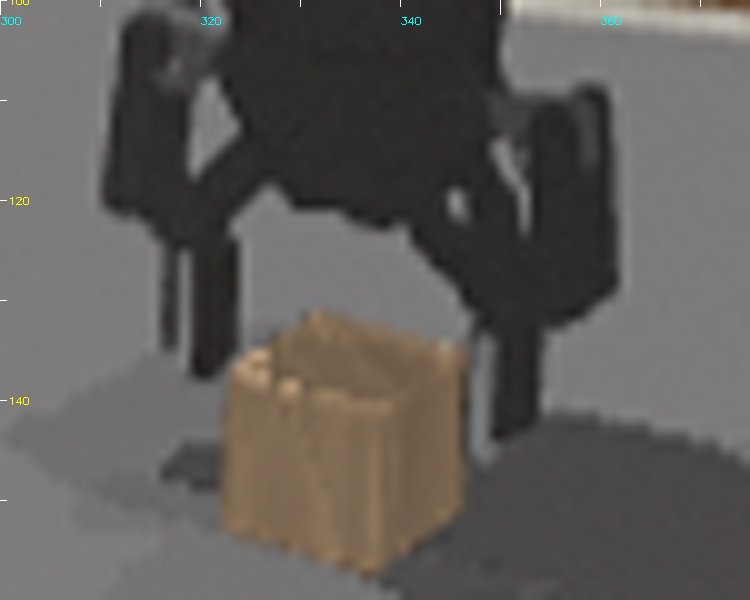

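>>> apply_moves --commands '[{"travel": [0,0,0.006],"twist": [0,0,0],"claw": 0.085},{"travel": [0,0,0.012],"twist": [0,0,0],"claw": 0.085},{"travel": [0,0,0.012],"twist": [0,0,0],"claw": 0.085}]'

```text
clock: 2.8
position: [0.5158, -0.3922, -0.013]
tool_rot: [-3.14, -0.0, 1.257]
force: [0.2, 0.2, -0.3]
grip_width: 0.085
```

```bash
python3 -c "
from h import *
go(.515,-.392,.015,72)
f=grab('side');crop(f['frame'],300,100,75,60,10,'sq5s')"
```

```text
at [ 0.5158 -0.3922 -0.013 ] [-1.7993e+02 -2.0000e-02  7.2020e+01] w 0.085 F [ 0.2  0.2 -0.3] t 2.8
travel [-0.0001, -0.0008, -0.028] twist [-0.07, -0.02, 0.02]
```

View pics/sq5s.png

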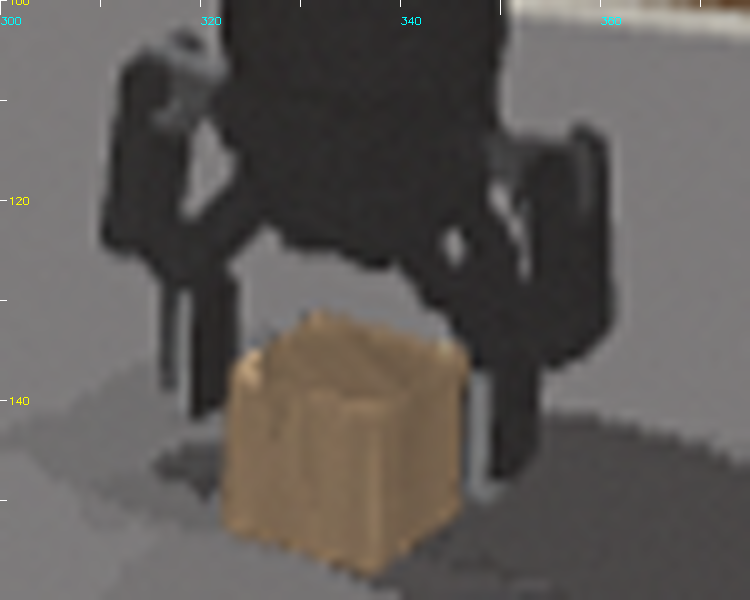

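>>> apply_moves --commands '[{"travel": [0,0,0],"twist": [0,0,0],"claw": 0.045},{"travel": [0,0,0],"twist": [0,0,0],"claw": 0.045},{"travel": [0,0,0],"twist": [0,0,0],"claw": 0.045},{"travel": [0,0,0],"twist": [0,0,0],"claw": 0.045},{"travel": [0,0,0],"twist": [0,0,0],"claw": 0.045},{"travel": [0,0,0],"twist": [0,0,0],"claw": 0.045},{"travel": [0,0,0],"twist": [0,0,0],"claw": 0.045}]' --force 40

```text
clock: 3.55
position: [0.5164, -0.3926, -0.0117]
tool_rot: [3.141, 0.0, 1.257]
force: [-1.1, 0.8, 5.5]
grip_width: 0.0497
```

```bash
python3 -c "
from h import *
go(.515,-.392,.16,72)
f=grab('side');crop(f['frame'],300,100,75,60,10,'sq6s')"
```

```text
at [ 0.5164 -0.3926 -0.0117] [1.7997e+02 1.0000e-02 7.2010e+01] w 0.0497 F [-1.1  0.8  5.5] t 3.55
travel [0.0001, -0.0015, -0.1717] twist [0.03, 0.01, 0.01]
```

View pics/sq6s.png

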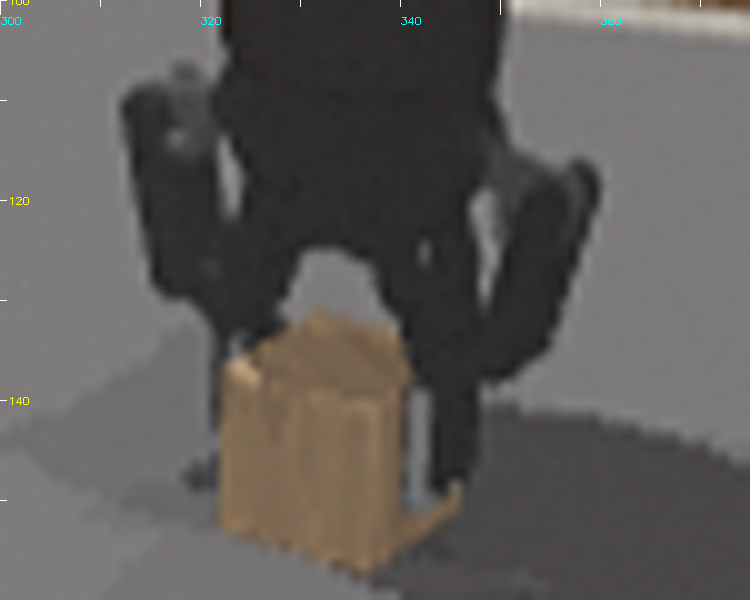

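>>> apply_moves --commands '[{"travel": [0,0,-0.02],"twist": [0,0,0],"claw": 0.045},{"travel": [0,0,-0.06],"twist": [0,0,0],"claw": 0.045},{"travel": [0,0,-0.11],"twist": [0,0,0],"claw": 0.045},{"travel": [0,0,-0.16],"twist": [0,0,0],"claw": 0.045},{"travel": [0,0,-0.19],"twist": [0,0,0],"claw": 0.045},{"travel": [0,0,-0.19],"twist": [0,0,0],"claw": 0.045},{"travel": [0,0,-0.19],"twist": [0,0,0],"claw": 0.045}]'

```text
clock: 4.3
position: [0.5161, -0.3926, 0.1781]
tool_rot: [3.141, 0.0, 1.257]
force: [-0.4, 0.2, -0.9]
grip_width: 0.0494
```

```bash
python3 -c "
from h import *
go(.6505,.1275,.17,95.1)
f=grab('side','lift')"
```

```text
at [ 0.5161 -0.3926  0.1781] [1.7997e+02 2.0000e-02 7.2010e+01] w 0.0494 F [-0.4  0.2 -0.9] t 4.3
travel [0.5361, -0.0328, 0.0079] twist [0.02, 0.02, -23.09]
```

View pics/side_lift.png

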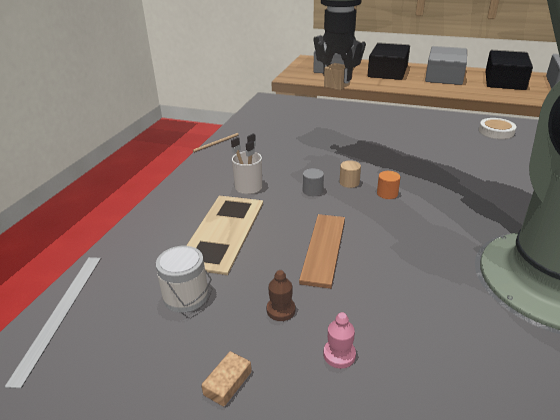

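Block is held upright at about (335,75). Moving to the pad by the tin, staying at lift height to clear the brushes.

>>> apply_moves --commands '[{"travel": [0.536,-0.033,0],"twist": [0,0,-23],"claw": 0.045},{"travel": [0.536,-0.033,0],"twist": [0,0,-23],"claw": 0.045},{"travel": [0.536,-0.033,0],"twist": [0,0,-23],"claw": 0.045},{"travel": [0.536,-0.033,0],"twist": [0,0,-23],"claw": 0.045},{"travel": [0.536,-0.033,0],"twist": [0,0,-23],"claw": 0.045},{"travel": [0.536,-0.033,0],"twist": [0,0,-23],"claw": 0.045},{"travel": [0.536,-0.033,0],"twist": [0,0,-23],"claw": 0.045},{"travel": [0.536,-0.033,0],"twist": [0,0,-23],"claw": 0.045},{"travel": [0.536,-0.033,0],"twist": [0,0,-23],"claw": 0.045},{"travel": [0.536,-0.033,0],"twist": [0,0,-23],"claw": 0.045}]'

```text
clock: 5.35
position: [0.6406, 0.0935, 0.1763]
tool_rot: [-3.139, 0.0, 1.658]
force: [0.5, 0.5, -0.6]
grip_width: 0.0496
```

```bash
python3 -c "
from h import *
go(.6505,.1275,.02,95.1)"
```

```text
at [0.6406 0.0935 0.1763] [-1.7986e+02  1.0000e-02  9.5020e+01] w 0.0496 F [ 0.5  0.5 -0.6] t 5.35
travel [0.033, 0.0132, 0.1562] twist [-0.14, 0.01, -0.08]
```

>>> apply_moves --commands '[{"travel": [0.033,0.013,0],"twist": [0,0,0],"claw": 0.045},{"travel": [0.033,0.013,0],"twist": [0,0,0],"claw": 0.045},{"travel": [0.033,0.013,0],"twist": [0,0,0],"claw": 0.045}]'

```text
clock: 5.65
position: [0.6503, 0.1264, 0.176]
tool_rot: [-3.139, 0.0, 1.66]
force: [-0.5, -0.4, -1.0]
grip_width: 0.0494
```

```bash
python3 -c "
from h import *
go(.6505,.1275,.015,95.1)"
```

```text
at [0.6503 0.1264 0.176 ] [-1.7984e+02  1.0000e-02  9.5110e+01] w 0.0494 F [-0.5 -0.4 -1. ] t 5.65
travel [0.0012, 0.0007, 0.161] twist [-0.16, 0.01, 0.01]
```

>>> apply_moves --commands '[{"travel": [0.001,0.001,0.04],"twist": [-0.16,0,0],"claw": 0.045},{"travel": [0.001,0.001,0.08],"twist": [-0.16,0,0],"claw": 0.045},{"travel": [0.001,0.001,0.12],"twist": [-0.16,0,0],"claw": 0.045},{"travel": [0.001,0.001,0.15],"twist": [-0.16,0,0],"claw": 0.045},{"travel": [0.001,0.001,0.161],"twist": [-0.16,0,0],"claw": 0.045},{"travel": [0.001,0.001,0.161],"twist": [-0.16,0,0],"claw": 0.045}]'

```text
clock: 6.25
position: [0.6511, 0.1255, 0.0155]
tool_rot: [-3.142, 0.001, 1.657]
force: [-0.1, -0.8, -1.2]
grip_width: 0.0494
```

```bash
python3 -c "
from h import *
go(.6505,.1275,-.003,95.1)
f=grab('side');crop(f['frame'],160,140,160,130,5,'pl1s');t=grab('top');crop(t['frame'],160,90,160,130,5,'pl1t')"
```

```text
at [0.6511 0.1255 0.0155] [-1.800e+02  4.000e-02  9.496e+01] w 0.0494 F [-0.1 -0.8 -1.2] t 6.25
travel [0.002, -0.0004, 0.0185] twist [-0.0, 0.04, -0.14]
```

View pics/pl1s.png

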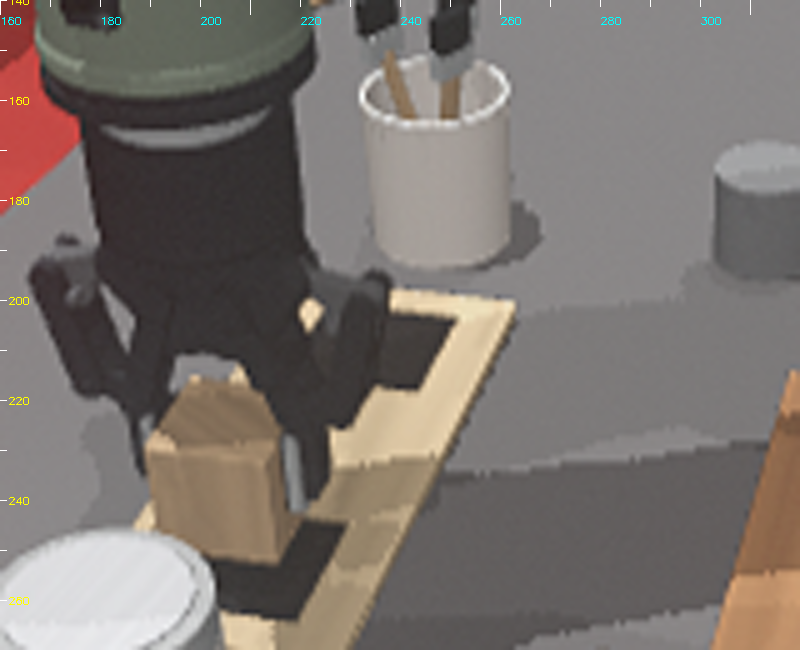

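View pics/pl1t.png

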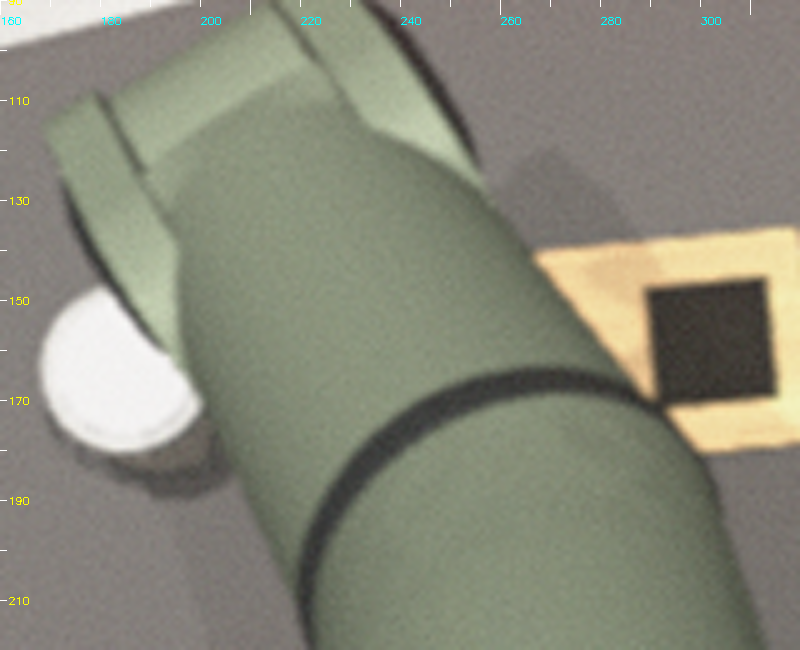

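>>> apply_moves --commands '[{"travel": [0.002,0,0.006],"twist": [0,0,0],"claw": 0.045},{"travel": [0.002,0,0.011],"twist": [0,0,0],"claw": 0.045},{"travel": [0.002,0,0.015],"twist": [0,0,0],"claw": 0.045},{"travel": [0.002,0,0.017],"twist": [0,0,0],"claw": 0.045},{"travel": [0.002,0,0.018],"twist": [0,0,0],"claw": 0.045},{"travel": [0.002,0,0.018],"twist": [0,0,0],"claw": 0.045}]'

```text
clock: 6.95
position: [0.6519, 0.1287, -0.0011]
tool_rot: [3.139, 0.0, 1.658]
force: [-0.7, 0.6, -0.1]
grip_width: 0.0492
```

```bash
python3 -c "
from h import *
go(.6505,.1275,-.003,95.1)
f=grab('side');crop(f['frame'],160,160,100,120,5,'pl2s')"
```

```text
at [ 0.6519  0.1287 -0.0011] [179.85   0.    95.02] w 0.0492 F [-0.7  0.6 -0.1] t 6.95
travel [-0.0011, -0.0015, 0.0019] twist [0.15, 0.0, -0.08]
```

View pics/pl2s.png

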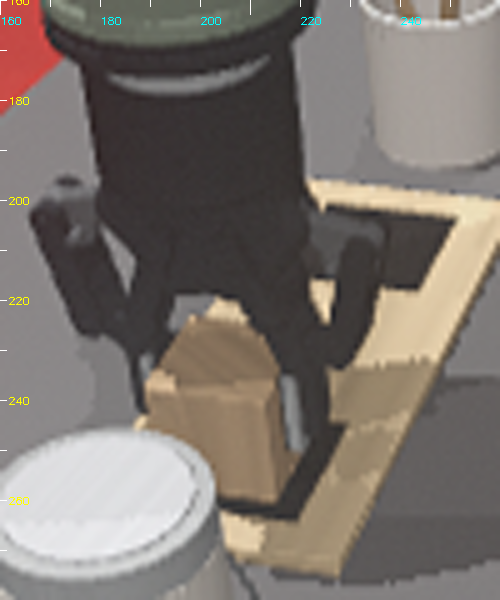

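>>> apply_moves --commands '[{"travel": [-0.001,-0.001,0.001],"twist": [0,0,0],"claw": 0.045},{"travel": [-0.001,-0.001,0.002],"twist": [0,0,0],"claw": 0.045},{"travel": [-0.001,-0.001,0.0025],"twist": [0,0,0],"claw": 0.045},{"travel": [-0.001,-0.001,0.0025],"twist": [0,0,0],"claw": 0.045}]'

```text
clock: 7.4
position: [0.651, 0.1276, -0.0035]
tool_rot: [3.139, 0.0, 1.658]
force: [-0.9, 0.5, -1.2]
grip_width: 0.0496
```

>>> apply_moves --commands '[{"travel": [0,0,0.0015],"twist": [0,0,0],"claw": 0.045},{"travel": [0,0,0.0015],"twist": [0,0,0],"claw": 0.045}]'

```text
clock: 7.6
position: [0.6512, 0.1276, -0.0037]
tool_rot: [3.139, 0.0, 1.658]
force: [-8.0, -1.8, 21.7]
grip_width: 0.0497
```

Contact (21 N). Back off 1 mm and release.

>>> apply_moves --commands '[{"travel": [0,0,-0.001],"twist": [0,0,0],"claw": 0.045},{"travel": [0,0,-0.001],"twist": [0,0,0],"claw": 0.055},{"travel": [0,0,-0.001],"twist": [0,0,0],"claw": 0.068},{"travel": [0,0,-0.001],"twist": [0,0,0],"claw": 0.075},{"travel": [0,0,-0.001],"twist": [0,0,0],"claw": 0.075},{"travel": [0,0,-0.001],"twist": [0,0,0],"claw": 0.075},{"travel": [0,0,-0.03],"twist": [0,0,0],"claw": 0.075},{"travel": [0,0,-0.08],"twist": [0,0,0],"claw": 0.075},{"travel": [0,0,-0.13],"twist": [0,0,0],"claw": 0.075},{"travel": [0,0,-0.18],"twist": [0,0,0],"claw": 0.075}]'

```text
clock: 8.6
position: [0.6502, 0.1276, 0.1769]
tool_rot: [3.139, -0.0, 1.658]
force: [0.4, -0.1, 0.8]
grip_width: 0.0752
```

```bash
python3 -c "
from h import *
go(.440,-.236,.18,95.1)
f=grab('side','p3')"
```

```text
at [0.6502 0.1276 0.1769] [ 1.7985e+02 -1.0000e-02  9.5020e+01] w 0.0752 F [ 0.4 -0.1  0.8] t 8.6
travel [-0.3438, -0.2412, -0.0037] twist [0.15, -0.01, -0.08]
```

View pics/side_p3.png

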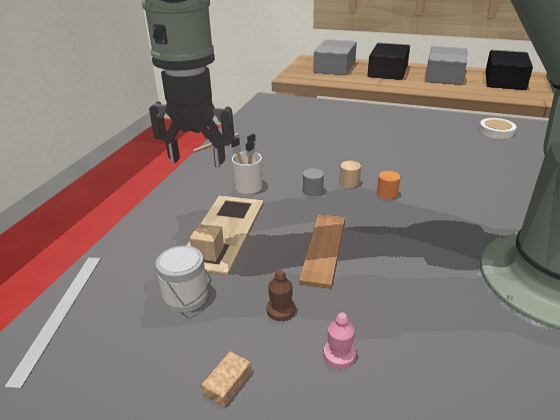

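>>> apply_moves --commands '[{"travel": [-0.344,-0.241,0],"twist": [0.15,0,0],"claw": 0.085},{"travel": [-0.344,-0.241,0],"twist": [0.15,0,0],"claw": 0.085},{"travel": [-0.344,-0.241,0],"twist": [0.15,0,0],"claw": 0.085},{"travel": [-0.344,-0.241,0],"twist": [0.15,0,0],"claw": 0.085},{"travel": [-0.344,-0.241,0],"twist": [0.15,0,0],"claw": 0.085},{"travel": [-0.344,-0.241,0],"twist": [0.15,0,0],"claw": 0.085},{"travel": [-0.344,-0.241,0],"twist": [0.15,0,0],"claw": 0.085},{"travel": [-0.344,-0.241,0],"twist": [0.15,0,0],"claw": 0.085},{"travel": [-0.344,-0.241,0],"twist": [0.15,0,0],"claw": 0.085},{"travel": [-0.344,-0.241,0],"twist": [0.15,0,0],"claw": 0.085}]'

```text
clock: 9.65
position: [0.4387, -0.2391, 0.1743]
tool_rot: [-3.141, 0.001, 1.653]
force: [0.2, 0.4, -0.2]
grip_width: 0.085
```

```bash
python3 -c "
from h import *
go(.440,-.236,.01,95.1)
t=grab('top');crop(t['frame'],180,110,160,120,5,'sqon')"
```

```text
at [ 0.4387 -0.2391  0.1743] [-1.7997e+02  5.0000e-02  9.4730e+01] w 0.085 F [ 0.2  0.4 -0.2] t 9.65
travel [0.0031, 0.0016, 0.1643] twist [-0.03, 0.05, -0.37]
```

View pics/sqon.png

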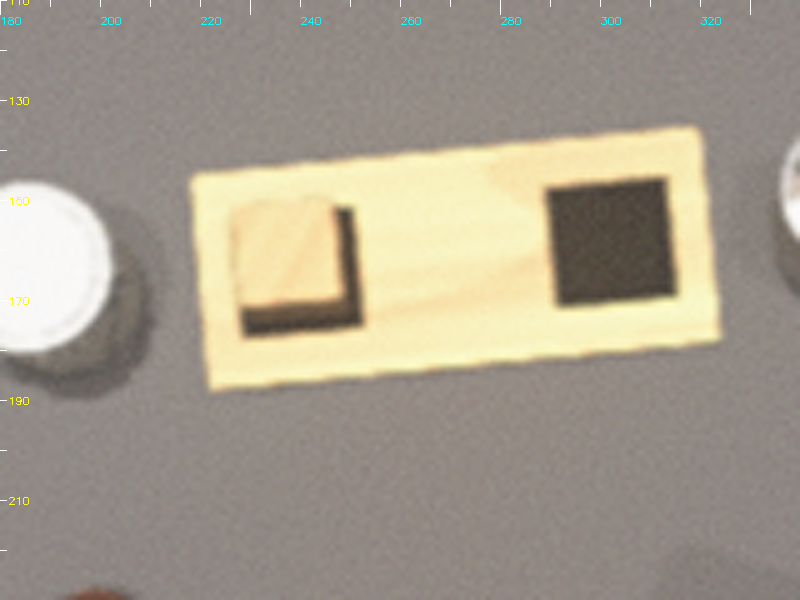

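>>> apply_moves --commands '[{"travel": [0.003,0.0015,0.04],"twist": [0,0,-0.3],"claw": 0.085},{"travel": [0.003,0.0015,0.08],"twist": [0,0,-0.3],"claw": 0.085},{"travel": [0.003,0.0015,0.12],"twist": [0,0,-0.3],"claw": 0.085},{"travel": [0.003,0.0015,0.14],"twist": [0,0,-0.3],"claw": 0.085},{"travel": [0.003,0.0015,0.14],"twist": [0,0,-0.3],"claw": 0.085}]'

```text
clock: 10.2
position: [0.4413, -0.2309, 0.0321]
tool_rot: [-3.139, -0.003, 1.666]
force: [0.7, 1.2, -0.1]
grip_width: 0.0849
```

```bash
python3 -c "
from h import *
go(.440,-.236,-.005,95.1)
f=grab('side');crop(f['frame'],290,80,140,120,5,'r1s')
print(atz(f,0,0,0)*0+atz(grab('top'),237.7,160.7,.058))"
```

```text
at [ 0.4413 -0.2309  0.0321] [-1.7983e+02 -1.5000e-01  9.5450e+01] w 0.0849 F [ 0.7  1.2 -0.1] t 10.2
travel [-0.0051, -0.0016, 0.0371] twist [-0.17, -0.15, 0.35]
[0.65071424 0.12601342 0.058     ]
```

View pics/r1s.png

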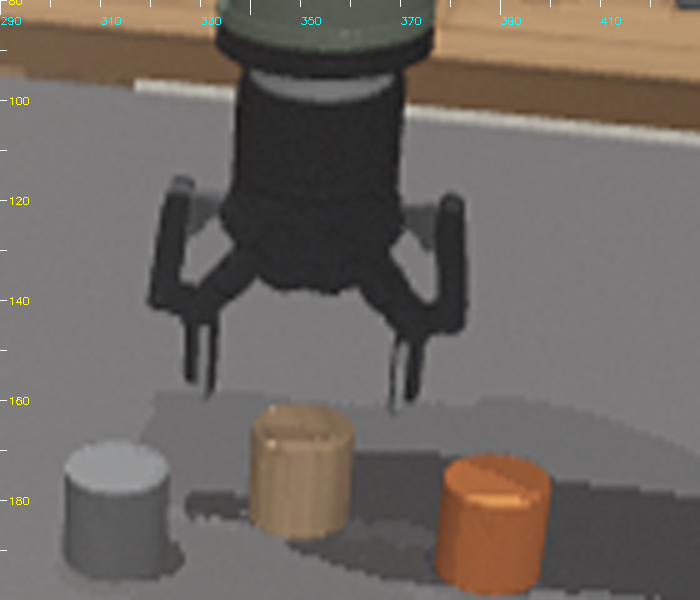

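>>> apply_moves --commands '[{"travel": [-0.004,-0.001,0.015],"twist": [0,0,0],"claw": 0.085},{"travel": [-0.004,-0.001,0.03],"twist": [0,0,0],"claw": 0.085},{"travel": [-0.004,-0.001,0.038],"twist": [0,0,0],"claw": 0.085},{"travel": [-0.004,-0.001,0.038],"twist": [0,0,0],"claw": 0.085},{"travel": [-0.004,-0.001,0.038],"twist": [0,0,0],"claw": 0.085}]'

```text
clock: 10.8
position: [0.4418, -0.2371, -0.0028]
tool_rot: [3.14, 0.0, 1.664]
force: [0.0, 0.3, -0.2]
grip_width: 0.085
```

```bash
python3 -c "
from h import *
go(.440,-.236,-.005,95.1)
f=grab('side');crop(f['frame'],290,80,140,120,5,'r2s')"
```

```text
at [ 0.4418 -0.2371 -0.0028] [1.7994e+02 3.0000e-02 9.5330e+01] w 0.085 F [ 0.   0.3 -0.2] t 10.8
travel [0.0012, -0.0017, 0.0022] twist [0.06, 0.03, 0.23]
```

View pics/r2s.png

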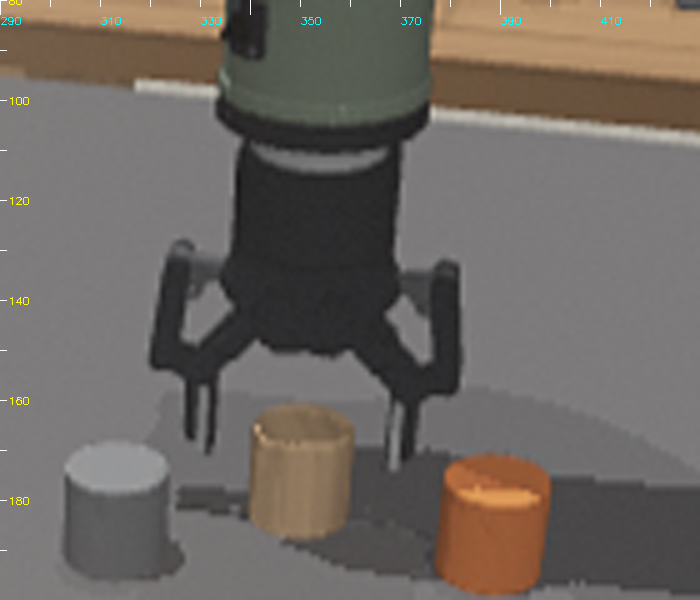

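```bash
python3 -c "
from h import *
f=grab('side');print(proj(f,(.4403,-.2357,0)),proj(f,(.4403,-.2357,.05)))
for z in (.01,.022,.03):
  for s in(-1,1): print(z,proj(f,(.4418+s*.043,-.237+.011,z)).round(1))"
```

```text
[349.88995064 182.08567725] [351.14710751 164.35207719]
0.01 [366.1 182.9]
0.01 [331.7 177.9]
0.022 [366.5 178.7]
0.022 [331.9 173.7]
0.03 [366.8 175.8]
0.03 [332.1 170.9]
```

```bash
python3 -c "
from h import *
t=grab('top');crop(t['frame'],330,190,120,100,6,'r2t')
for z in (.022,.033):
  for s in(-1,1):
    for e in (-.011,.011): print(z,proj(t,(.4418+s*.043,-.237+e,z)).round(1))
print(proj(t,(.4418,-.237,.2)))"
```

```text
0.022 [391.3 263.6]
0.022 [382.3 263.6]
0.022 [390.5 228.6]
0.022 [381.6 228.7]
0.033 [392.4 263.9]
0.033 [383.3 263.9]
0.033 [391.6 228.5]
0.033 [382.6 228.6]
[406.83011585 248.26589336]
```

View pics/r2t.png

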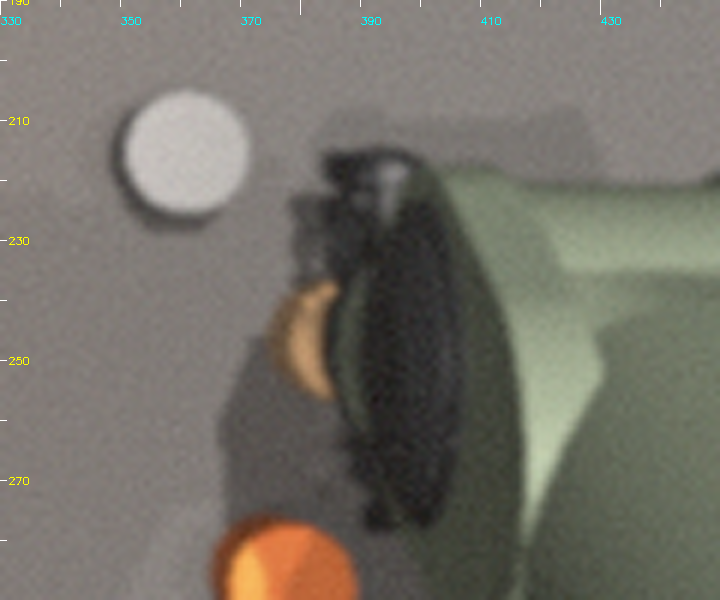

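>>> apply_moves --commands '[{"travel": [0.005,-0.0015,0.004],"twist": [0,0,0],"claw": 0.085},{"travel": [0.005,-0.0015,0.004],"twist": [0,0,0],"claw": 0.07},{"travel": [0.005,-0.0015,0.004],"twist": [0,0,0],"claw": 0.045},{"travel": [0.005,-0.0015,0.004],"twist": [0,0,0],"claw": 0.045},{"travel": [0.005,-0.0015,0.004],"twist": [0,0,0],"claw": 0.045},{"travel": [0.005,-0.0015,0.004],"twist": [0,0,0],"claw": 0.045},{"travel": [0.005,-0.0015,0.004],"twist": [0,0,0],"claw": 0.045},{"travel": [0.005,-0.0015,0.004],"twist": [0,0,0],"claw": 0.045}]'

```text
clock: 11.75
position: [0.4393, -0.2322, -0.0075]
tool_rot: [3.141, -0.0, 1.664]
force: [-1.1, 2.3, 6.0]
grip_width: 0.0494
```

```bash
python3 -c "
from h import *
go(.440,-.236,-.005,95.1)
f=grab('side');crop(f['frame'],290,80,140,120,5,'r3s')"
```

```text
at [ 0.4393 -0.2322 -0.0075] [179.99  -0.    95.32] w 0.0494 F [-1.1  2.3  6. ] t 11.75
travel [-0.0039, 0.0004, -0.0025] twist [0.01, -0.0, 0.22]
```

View pics/r3s.png

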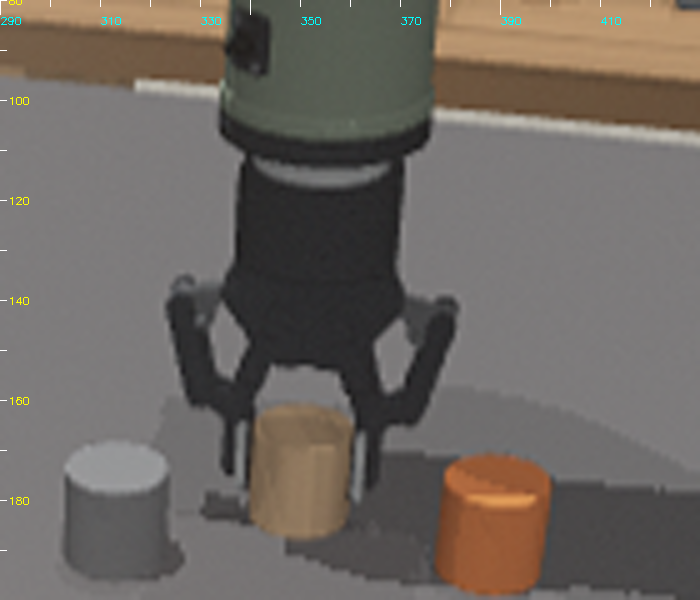

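>>> apply_moves --commands '[{"travel": [0,0,-0.02],"twist": [0,0,0],"claw": 0.045},{"travel": [0,0,-0.06],"twist": [0,0,0],"claw": 0.045},{"travel": [0,0,-0.11],"twist": [0,0,0],"claw": 0.045},{"travel": [0,0,-0.16],"twist": [0,0,0],"claw": 0.045},{"travel": [0,0,-0.19],"twist": [0,0,0],"claw": 0.045},{"travel": [0,0,-0.19],"twist": [0,0,0],"claw": 0.045},{"travel": [0,0,-0.19],"twist": [0,0,0],"claw": 0.045}]'

```text
clock: 12.5
position: [0.4392, -0.2325, 0.1827]
tool_rot: [3.141, 0.001, 1.663]
force: [0.2, -0.0, -1.3]
grip_width: 0.0491
```

```bash
python3 -c "
from h import *
go(.6645,-.029,.18,95.1)"
```

```text
at [ 0.4392 -0.2325  0.1827] [1.7995e+02 5.0000e-02 9.5290e+01] w 0.0491 F [ 0.2 -0.  -1.3] t 12.5
travel [0.1819, 0.2431, 0.0028] twist [0.05, 0.05, 0.19]
```

>>> apply_moves --commands '[{"travel": [0.182,0.243,0],"twist": [0,0,0.2],"claw": 0.045},{"travel": [0.182,0.243,0],"twist": [0,0,0.2],"claw": 0.045},{"travel": [0.182,0.243,0],"twist": [0,0,0.2],"claw": 0.045},{"travel": [0.182,0.243,0],"twist": [0,0,0.2],"claw": 0.045},{"travel": [0.182,0.243,0],"twist": [0,0,0.2],"claw": 0.045},{"travel": [0.182,0.243,0],"twist": [0,0,0.2],"claw": 0.045},{"travel": [0.182,0.243,0],"twist": [0,0,0.2],"claw": 0.045},{"travel": [0.182,0.243,0],"twist": [0,0,0.2],"claw": 0.045},{"travel": [0.182,0.243,0],"twist": [0,0,0.2],"claw": 0.045},{"travel": [0.182,0.243,0],"twist": [0,0,0.2],"claw": 0.045}]'

```text
clock: 13.5
position: [0.6636, -0.0299, 0.182]
tool_rot: [-3.141, 0.001, 1.659]
force: [-0.3, 1.0, -0.5]
grip_width: 0.0493
```

```bash
python3 -c "
from h import *
go(.6645,-.029,.02,95.1)"
```

```text
at [ 0.6636 -0.0299  0.182 ] [-1.7996e+02  3.0000e-02  9.5030e+01] w 0.0493 F [-0.3  1.  -0.5] t 13.5
travel [0.001, 0.0011, 0.162] twist [-0.04, 0.03, -0.07]
```

>>> apply_moves --commands '[{"travel": [0.001,0.001,0.04],"twist": [0,0,0],"claw": 0.045},{"travel": [0.001,0.001,0.08],"twist": [0,0,0],"claw": 0.045},{"travel": [0.001,0.001,0.12],"twist": [0,0,0],"claw": 0.045},{"travel": [0.001,0.001,0.15],"twist": [0,0,0],"claw": 0.045},{"travel": [0.001,0.001,0.165],"twist": [0,0,0],"claw": 0.045},{"travel": [0.001,0.001,0.165],"twist": [0,0,0],"claw": 0.045},{"travel": [0.001,0.001,0.165],"twist": [0,0,0],"claw": 0.045}]'

```text
clock: 14.2
position: [0.6659, -0.0278, 0.0187]
tool_rot: [3.14, 0.0, 1.66]
force: [-0.0, -0.8, 0.1]
grip_width: 0.0489
```

```bash
python3 -c "
from h import *
go(.6645,-.029,.0005,95.1)
f=grab('side');crop(f['frame'],160,120,140,140,4,'r4s')"
```

```text
at [ 0.6659 -0.0278  0.0187] [1.7991e+02 1.0000e-02 9.5090e+01] w 0.0489 F [-0.  -0.8  0.1] t 14.2
travel [-0.0011, -0.0015, 0.0182] twist [0.09, 0.01, -0.01]
```

View pics/r4s.png

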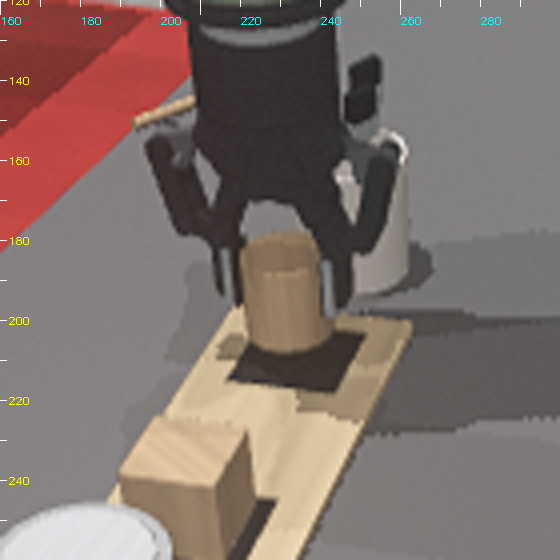

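Good. Lower 17 mm.

>>> apply_moves --commands '[{"travel": [-0.001,-0.001,0.006],"twist": [0,0,0],"claw": 0.045},{"travel": [-0.001,-0.001,0.011],"twist": [0,0,0],"claw": 0.045},{"travel": [-0.001,-0.001,0.015],"twist": [0,0,0],"claw": 0.045},{"travel": [-0.001,-0.001,0.017],"twist": [0,0,0],"claw": 0.045},{"travel": [-0.001,-0.001,0.017],"twist": [0,0,0],"claw": 0.045}]'

```text
clock: 14.75
position: [0.6642, -0.0286, 0.0006]
tool_rot: [-3.141, 0.0, 1.66]
force: [-3.6, -0.9, 6.8]
grip_width: 0.049
```

Contact (7 N). Release and rise.

>>> apply_moves --commands '[{"travel": [0,0,0],"twist": [0,0,0],"claw": 0.055},{"travel": [0,0,0],"twist": [0,0,0],"claw": 0.068},{"travel": [0,0,0],"twist": [0,0,0],"claw": 0.075},{"travel": [0,0,0],"twist": [0,0,0],"claw": 0.075},{"travel": [0,0,0],"twist": [0,0,0],"claw": 0.075},{"travel": [0,0,-0.03],"twist": [0,0,0],"claw": 0.075},{"travel": [0,0,-0.08],"twist": [0,0,0],"claw": 0.075},{"travel": [0,0,-0.13],"twist": [0,0,0],"claw": 0.075},{"travel": [0,0,-0.18],"twist": [0,0,0],"claw": 0.075},{"travel": [0,0,-0.18],"twist": [0,0,0],"claw": 0.075}]'

```text
clock: 15.75
position: [0.6673, -0.0282, 0.1876]
tool_rot: [3.132, 0.001, 1.66]
force: [1.0, 1.3, -0.1]
grip_width: 0.0751
```

```bash
python3 -c "
from h import *
go(.4359,.0475,.16,95.5)
f=grab('side','p5')"
```

```text
at [ 0.6673 -0.0282  0.1876] [1.7943e+02 4.0000e-02 9.5090e+01] w 0.0751 F [ 1.   1.3 -0.1] t 15.75
travel [0.096, -0.224, 0.0253] twist [0.57, 0.05, -0.41]
```

View pics/side_p5.png

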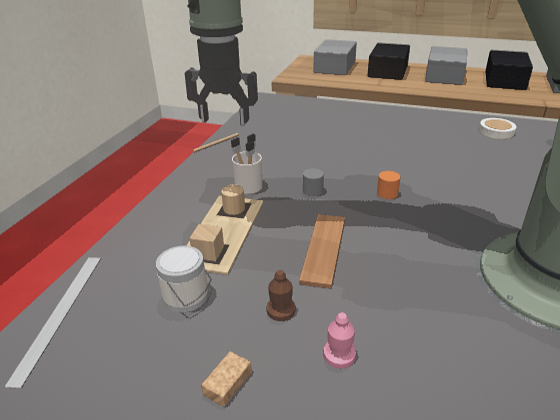

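>>> apply_moves --commands '[{"travel": [0.096,-0.224,0.01],"twist": [0.5,0,-0.4],"claw": 0.085},{"travel": [0.096,-0.224,0.01],"twist": [0.5,0,-0.4],"claw": 0.085},{"travel": [0.096,-0.224,0.01],"twist": [0.5,0,-0.4],"claw": 0.085},{"travel": [0.096,-0.224,0.01],"twist": [0.5,0,-0.4],"claw": 0.085},{"travel": [0.096,-0.224,0.01],"twist": [0.5,0,-0.4],"claw": 0.085},{"travel": [0.096,-0.224,0.01],"twist": [0.5,0,-0.4],"claw": 0.085},{"travel": [0.096,-0.224,0.01],"twist": [0.5,0,-0.4],"claw": 0.085},{"travel": [0.096,-0.224,0.01],"twist": [0.5,0,-0.4],"claw": 0.085}]'

```text
clock: 16.6
position: [0.4334, 0.0469, 0.1701]
tool_rot: [-3.133, -0.0, 1.666]
force: [0.7, -0.2, -0.2]
grip_width: 0.0847
```

```bash
python3 -c "
from h import *
go(.4359,.0475,.03,95.5)
t=grab('top');crop(t['frame'],180,110,160,100,5,'bothon')"
```

```text
at [0.4334 0.0469 0.1701] [-1.7951e+02 -2.0000e-02  9.5480e+01] w 0.0847 F [ 0.7 -0.2 -0.2] t 16.6
travel [0.0003, 0.0037, 0.1401] twist [-0.49, -0.02, -0.02]
```

View pics/bothon.png

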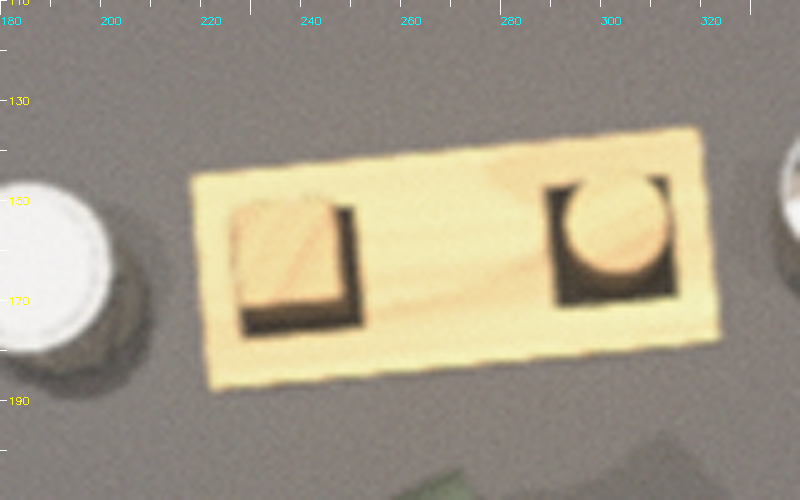

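>>> apply_moves --commands '[{"travel": [0,0.003,0.04],"twist": [-0.3,0,0],"claw": 0.085},{"travel": [0,0.003,0.08],"twist": [-0.3,0,0],"claw": 0.085},{"travel": [0,0.003,0.12],"twist": [-0.3,0,0],"claw": 0.085},{"travel": [0,0.003,0.15],"twist": [-0.3,0,0],"claw": 0.085},{"travel": [0,0.003,0.155],"twist": [-0.3,0,0],"claw": 0.085},{"travel": [0,0.003,0.155],"twist": [-0.3,0,0],"claw": 0.085},{"travel": [0,0.003,0.155],"twist": [-0.3,0,0],"claw": 0.085}]'

```text
clock: 17.35
position: [0.4352, 0.0473, 0.0163]
tool_rot: [-3.14, -0.0, 1.667]
force: [-0.1, 0.2, 0.4]
grip_width: 0.0852
```

```bash
python3 -c "
from h import *
go(.4359,.0475,-.01,95.5)
t=grab('top');print(atz(t,303.2,154.4,.058))
f=grab('side');crop(f['frame'],250,140,130,160,4,'k1s')"
```

```text
at [0.4352 0.0473 0.0163] [-1.7989e+02 -1.0000e-02  9.5500e+01] w 0.0852 F [-0.1  0.2  0.4] t 17.35
travel [0.0001, 0.0008, 0.0263] twist [-0.11, -0.01, -0.0]
[ 0.6648161  -0.03256088  0.058     ]
```

View pics/k1s.png

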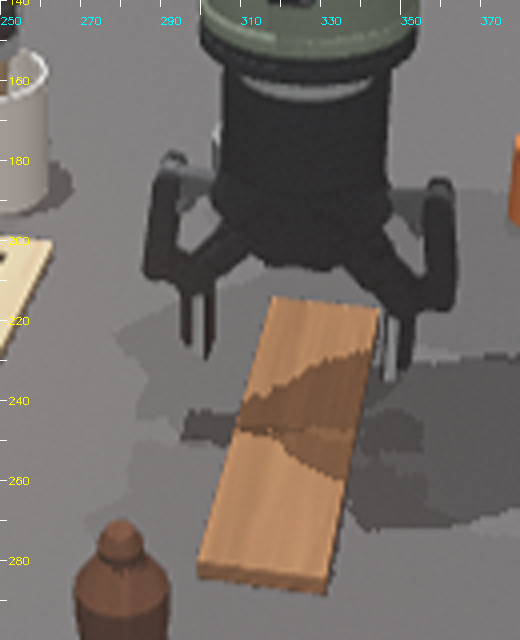

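>>> apply_moves --commands '[{"travel": [0,0.001,0.01],"twist": [0,0,0],"claw": 0.072},{"travel": [0,0.001,0.018],"twist": [0,0,0],"claw": 0.072},{"travel": [0,0.001,0.024],"twist": [0,0,0],"claw": 0.072},{"travel": [0,0.001,0.024],"twist": [0,0,0],"claw": 0.072},{"travel": [0,0.001,0.024],"twist": [0,0,0],"claw": 0.072}]'

```text
clock: 17.95
position: [0.435, 0.0475, -0.0089]
tool_rot: [-3.138, 0.0, 1.667]
force: [0.3, 0.2, -0.3]
grip_width: 0.0721
```

```bash
python3 -c "
from h import *
go(.4359,.0475,-.01,95.5)
f=grab('side');crop(f['frame'],270,180,100,80,8,'k2s')
for z in (0,.012,.02): print(z,[proj(f,(.4355+s*.037,.047+.008,z)).round(1) for s in(-1,1)])"
```

```text
at [ 0.435   0.0475 -0.0089] [-179.77    0.     95.53] w 0.0721 F [ 0.3  0.2 -0.3] t 17.95
travel [-0.0001, 0.0009, 0.0011] twist [-0.23, 0.0, 0.03]
0 [array([341. , 255.8]), array([305.1, 249. ])]
0.012 [array([341.3, 251.1]), array([305.2, 244.3])]
0.02 [array([341.5, 247.9]), array([305.2, 241.1])]
```

View pics/k2s.png

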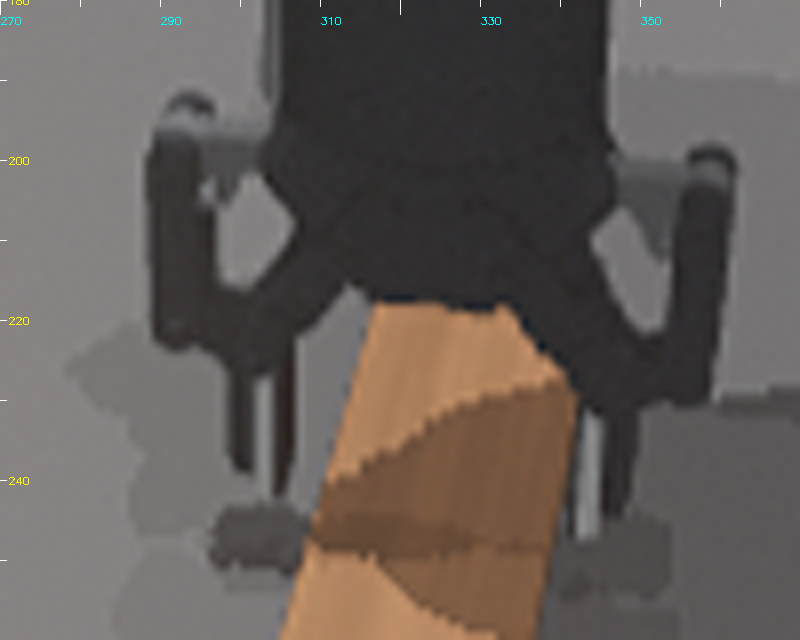

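>>> apply_moves --commands '[{"travel": [0,0.001,0.004],"twist": [0,0,0],"claw": 0.066},{"travel": [0,0.001,0.008],"twist": [0,0,0],"claw": 0.066},{"travel": [0,0.001,0.011],"twist": [0,0,0],"claw": 0.066},{"travel": [0,0.001,0.011],"twist": [0,0,0],"claw": 0.066}]'

```text
clock: 18.4
position: [0.4359, 0.0474, -0.0201]
tool_rot: [-3.138, 0.0, 1.667]
force: [0.6, -1.1, 0.8]
grip_width: 0.0663
```

```bash
python3 -c "
from h import *
go(.4359,.0475,-.01,95.5)
f=grab('side');crop(f['frame'],270,180,100,80,8,'k3s')"
```

```text
at [ 0.4359  0.0474 -0.0201] [-179.77    0.     95.52] w 0.0663 F [ 0.6 -1.1  0.8] t 18.4
travel [0.0001, -0.0001, -0.0101] twist [-0.23, 0.0, 0.02]
```

View pics/k3s.png

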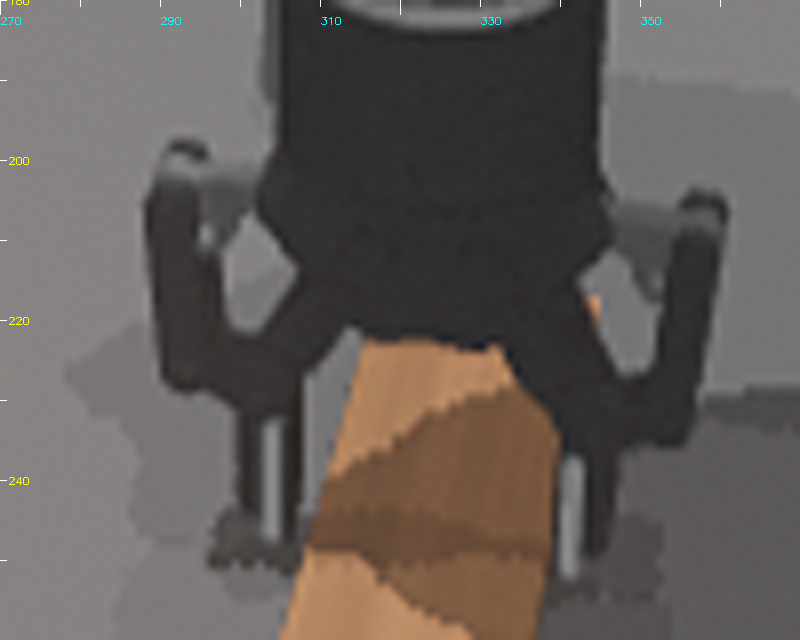

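>>> apply_moves --commands '[{"travel": [0,0,0.002],"twist": [0,0,0],"claw": 0.066},{"travel": [0,0,0.002],"twist": [0,0,0],"claw": 0.062},{"travel": [0,0,0.002],"twist": [0,0,0],"claw": 0.055},{"travel": [0,0,0.002],"twist": [0,0,0],"claw": 0.055},{"travel": [0,0,0.002],"twist": [0,0,0],"claw": 0.055}]'

```text
clock: 18.95
position: [0.436, 0.0474, -0.0215]
tool_rot: [-3.138, 0.0, 1.667]
force: [-2.9, 0.1, 7.4]
grip_width: 0.0588
```

```bash
python3 -c "
from h import *
go(.4359,.0475,-.01,95.5)
f=grab('side');crop(f['frame'],270,180,100,80,8,'k4s')"
```

```text
at [ 0.436   0.0474 -0.0215] [-1.798e+02  1.000e-02  9.552e+01] w 0.0588 F [-2.9  0.1  7.4] t 18.95
travel [0.0001, -0.0002, -0.0115] twist [-0.2, 0.01, 0.02]
```

View pics/k4s.png

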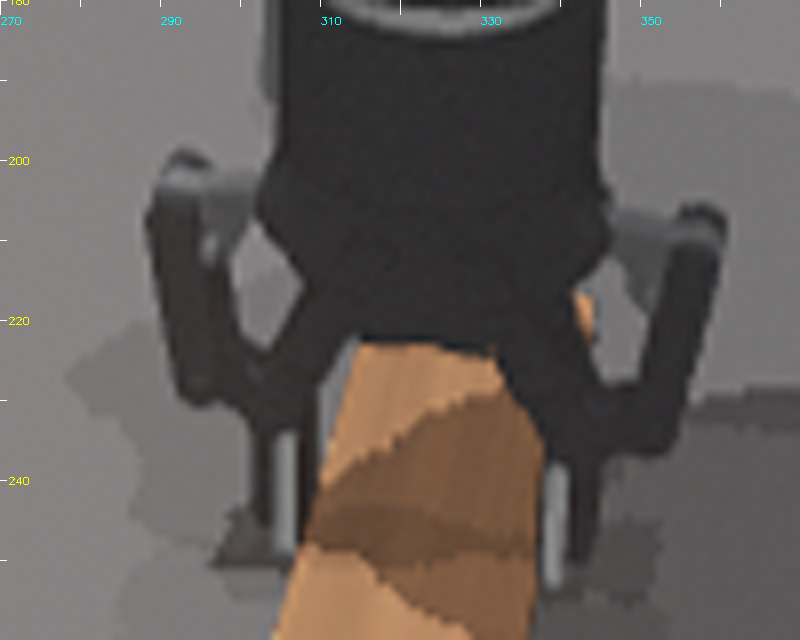

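>>> apply_moves --commands '[{"travel": [0,0,0],"twist": [0,0,0],"claw": 0.05},{"travel": [0,0,-0.005],"twist": [0,0,0],"claw": 0.05},{"travel": [0,0,-0.015],"twist": [0,0,0],"claw": 0.05},{"travel": [0,0,-0.03],"twist": [0,0,0],"claw": 0.05},{"travel": [0,0,-0.05],"twist": [0,0,0],"claw": 0.05},{"travel": [0,0,-0.08],"twist": [0,0,0],"claw": 0.05},{"travel": [0,0,-0.11],"twist": [0,0,0],"claw": 0.05},{"travel": [0,0,-0.13],"twist": [0,0,0],"claw": 0.05},{"travel": [0,0,-0.13],"twist": [0,0,0],"claw": 0.05}]' --force 60

```text
clock: 19.9
position: [0.4379, 0.0474, 0.1111]
tool_rot: [3.141, 0.0, 1.666]
force: [0.1, -0.5, -1.3]
grip_width: 0.0575
```

```bash
python3 -c "
from h import *
go(.657,.0475,.11,95.1)
f=grab('side','k5')"
```

```text
at [0.4379 0.0474 0.1111] [1.7995e+02 1.0000e-02 9.5480e+01] w 0.0575 F [ 0.1 -0.5 -1.3] t 19.9
travel [-0.0209, 0.2181, 0.0013] twist [0.05, 0.01, 0.38]
```

View pics/side_k5.png

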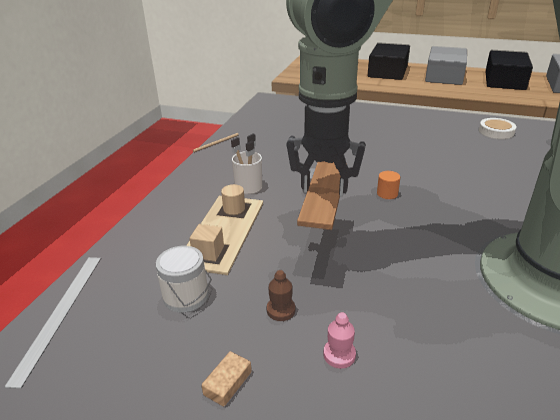

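```bash
python3 -c "
from h import *
f=grab('side');crop(f['frame'],270,120,110,120,6,'k6s')
t=grab('top');crop(t['frame'],200,200,150,100,5,'k6t')"
```

```text
(no output)
```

View pics/k6s.png

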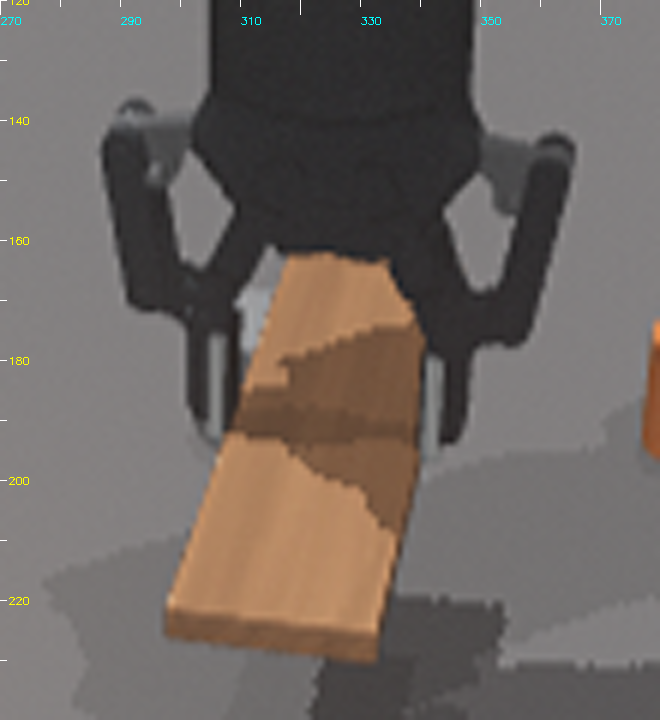

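View pics/k6t.png

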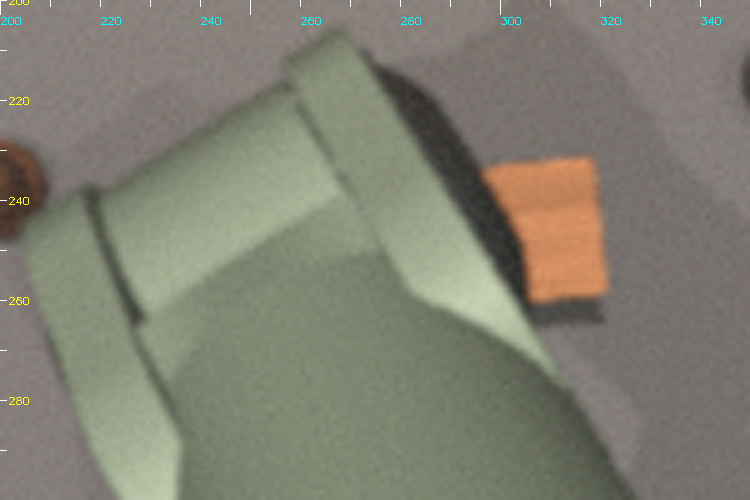

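>>> apply_moves --commands '[{"travel": [-0.018,0.218,0],"twist": [0,0,0.4],"claw": 0.05},{"travel": [-0.018,0.218,0],"twist": [0,0,0.4],"claw": 0.05},{"travel": [-0.018,0.218,0],"twist": [0,0,0.4],"claw": 0.05},{"travel": [-0.018,0.218,0],"twist": [0,0,0.4],"claw": 0.05},{"travel": [-0.018,0.218,0],"twist": [0,0,0.4],"claw": 0.05},{"travel": [-0.018,0.218,0],"twist": [0,0,0.4],"claw": 0.05},{"travel": [-0.018,0.218,0],"twist": [0,0,0.4],"claw": 0.05},{"travel": [-0.018,0.218,0],"twist": [0,0,0.4],"claw": 0.05},{"travel": [-0.018,0.218,0],"twist": [0,0,0.4],"claw": 0.05}]'

```text
clock: 20.95
position: [0.6546, 0.0505, 0.1076]
tool_rot: [-3.138, 0.0, 1.66]
force: [-0.2, -0.7, -0.9]
grip_width: 0.0576
```

```bash
python3 -c "
from h import *
go(.657,.0507,.06,95.1)
f=grab('side');crop(f['frame'],150,100,150,150,5,'k7s')
t=grab('top');crop(t['frame'],180,90,160,110,5,'k7t')"
```

```text
at [0.6546 0.0505 0.1076] [-1.7978e+02  1.0000e-02  9.5140e+01] w 0.0576 F [-0.2 -0.7 -0.9] t 20.95
travel [-0.0, 0.0026, 0.0476] twist [-0.22, 0.01, 0.04]
```

View pics/k7s.png

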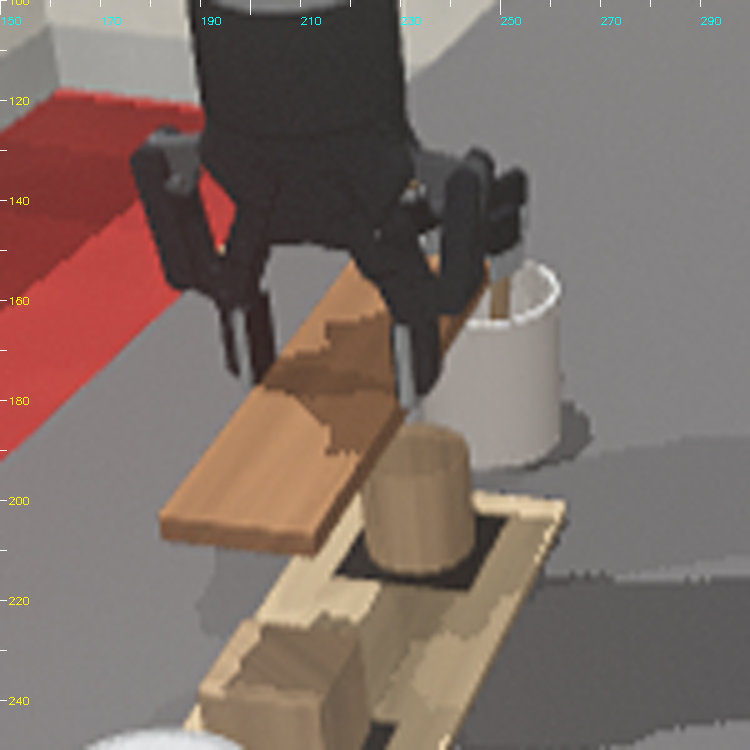

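View pics/k7t.png

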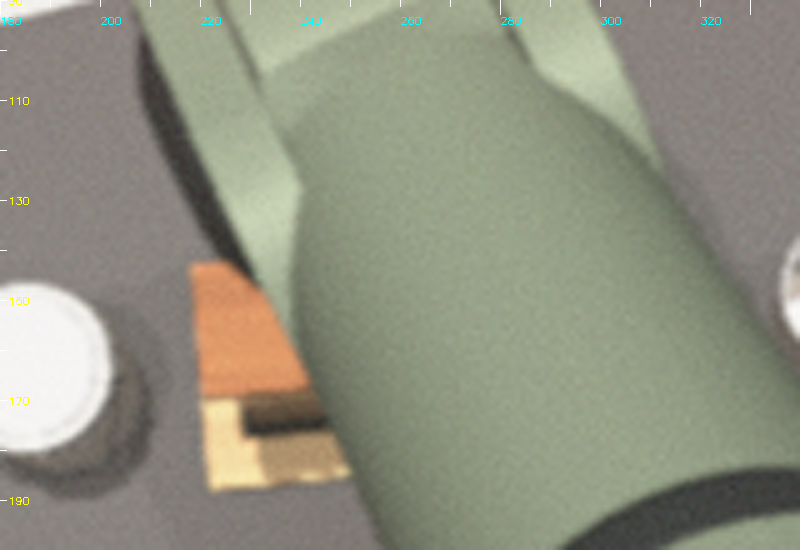

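>>> apply_moves --commands '[{"travel": [0,0.0025,0.02],"twist": [-0.2,0,0],"claw": 0.05},{"travel": [0,0.0025,0.04],"twist": [-0.2,0,0],"claw": 0.05},{"travel": [0,0.0025,0.055],"twist": [-0.2,0,0],"claw": 0.05},{"travel": [0,0.0025,0.062],"twist": [-0.2,0,0],"claw": 0.05},{"travel": [0,0.0025,0.064],"twist": [-0.2,0,0],"claw": 0.05},{"travel": [0,0.0025,0.064],"twist": [-0.2,0,0],"claw": 0.05}]'

```text
clock: 21.65
position: [0.6578, 0.0508, 0.0439]
tool_rot: [3.141, -0.0, 1.66]
force: [-0.3, -0.2, -1.3]
grip_width: 0.0582
```

```bash
python3 -c "
from h import *
go(.657,.0507,.0365,95.1)
f=grab('side');crop(f['frame'],150,130,130,150,5,'k8s')"
```

```text
at [0.6578 0.0508 0.0439] [179.97  -0.    95.11] w 0.0582 F [-0.3 -0.2 -1.3] t 21.65
travel [-0.0, -0.0008, 0.0074] twist [0.03, -0.0, 0.01]
```

View pics/k8s.png

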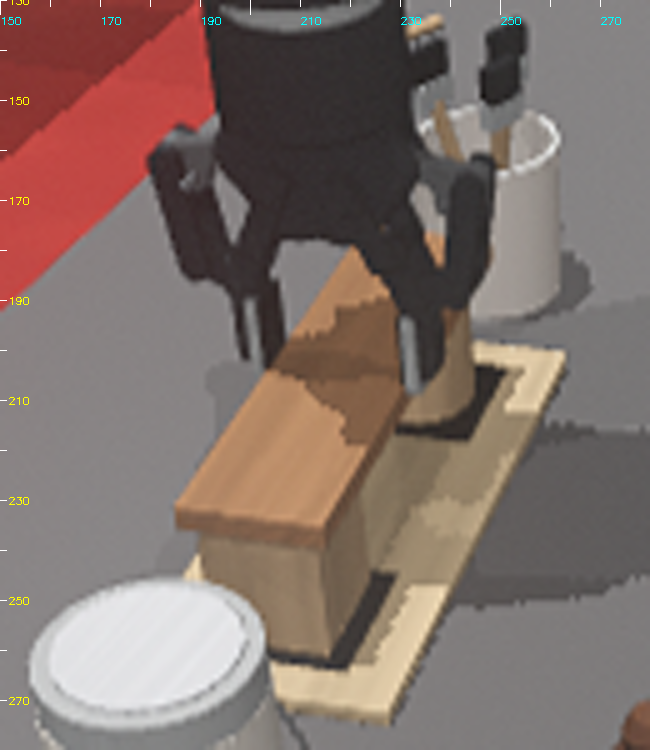

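>>> apply_moves --commands '[{"travel": [0,0,0.003],"twist": [0,0,0],"claw": 0.05},{"travel": [0,0,0.005],"twist": [0,0,0],"claw": 0.05},{"travel": [0,0,0.006],"twist": [0,0,0],"claw": 0.05},{"travel": [0,0,0.006],"twist": [0,0,0],"claw": 0.05}]'

```text
clock: 22.1
position: [0.6575, 0.0508, 0.0375]
tool_rot: [3.142, -0.0, 1.66]
force: [-0.4, -0.5, -0.9]
grip_width: 0.0577
```

>>> apply_moves --commands '[{"travel": [0,0,0.0015],"twist": [0,0,0],"claw": 0.05},{"travel": [0,0,0.0015],"twist": [0,0,0],"claw": 0.05}]'

```text
clock: 22.3
position: [0.6578, 0.0508, 0.0369]
tool_rot: [3.141, 0.0, 1.66]
force: [-3.3, -0.5, 12.6]
grip_width: 0.0579
```

>>> apply_moves --commands '[{"travel": [0,0,-0.0007],"twist": [0,0,0],"claw": 0.058},{"travel": [0,0,-0.0007],"twist": [0,0,0],"claw": 0.06},{"travel": [0,0,-0.0007],"twist": [0,0,0],"claw": 0.064},{"travel": [0,0,-0.0007],"twist": [0,0,0],"claw": 0.07},{"travel": [0,0,-0.0007],"twist": [0,0,0],"claw": 0.075},{"travel": [0,0,-0.0007],"twist": [0,0,0],"claw": 0.075},{"travel": [0,0,-0.02],"twist": [0,0,0],"claw": 0.075},{"travel": [0,0,-0.05],"twist": [0,0,0],"claw": 0.075},{"travel": [0,0,-0.1],"twist": [0,0,0],"claw": 0.075},{"travel": [0,0,-0.15],"twist": [0,0,0],"claw": 0.075}]'

```text
clock: 23.3
position: [0.657, 0.0508, 0.1874]
tool_rot: [-3.141, -0.0, 1.66]
force: [1.0, -0.3, 0.9]
grip_width: 0.0749
```

```bash
python3 -c "
from h import *
go(.466,.232,.19,95.1)
f=grab('side','k9')"
```

```text
at [0.657  0.0508 0.1874] [-1.7994e+02 -1.0000e-02  9.5130e+01] w 0.0749 F [ 1.  -0.3  0.9] t 23.3
travel [0.1976, -0.1741, -0.0024] twist [-0.06, -0.01, 0.03]
```

View pics/side_k9.png

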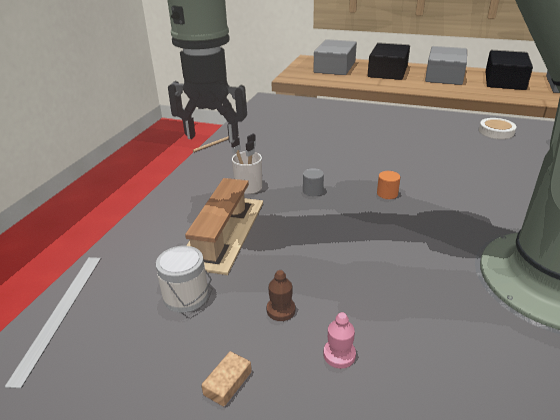

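>>> apply_moves --commands '[{"travel": [0.198,-0.174,0],"twist": [0,0,0],"claw": 0.085},{"travel": [0.198,-0.174,0],"twist": [0,0,0],"claw": 0.085},{"travel": [0.198,-0.174,0],"twist": [0,0,0],"claw": 0.085},{"travel": [0.198,-0.174,0],"twist": [0,0,0],"claw": 0.085},{"travel": [0.198,-0.174,0],"twist": [0,0,0],"claw": 0.085},{"travel": [0.198,-0.174,0],"twist": [0,0,0],"claw": 0.085},{"travel": [0.198,-0.174,0],"twist": [0,0,0],"claw": 0.085},{"travel": [0.198,-0.174,0],"twist": [0,0,0],"claw": 0.085},{"travel": [0.198,-0.174,0],"twist": [0,0,0],"claw": 0.085}]'

```text
clock: 24.25
position: [0.4676, 0.2313, 0.1859]
tool_rot: [3.141, 0.0, 1.658]
force: [-0.2, 0.2, 0.1]
grip_width: 0.0849
```

```bash
python3 -c "
from h import *
go(.466,.232,.1,95.1)
f=grab('side');crop(f['frame'],220,180,130,150,4,'f1s')
t=grab('top');crop(t['frame'],180,100,160,110,5,'f1t')"
```

```text
at [0.4676 0.2313 0.1859] [1.7999e+02 2.0000e-02 9.5010e+01] w 0.0849 F [-0.2  0.2  0.1] t 24.25
travel [0.0008, -0.0016, 0.0859] twist [0.01, 0.02, -0.09]
```

View pics/f1s.png

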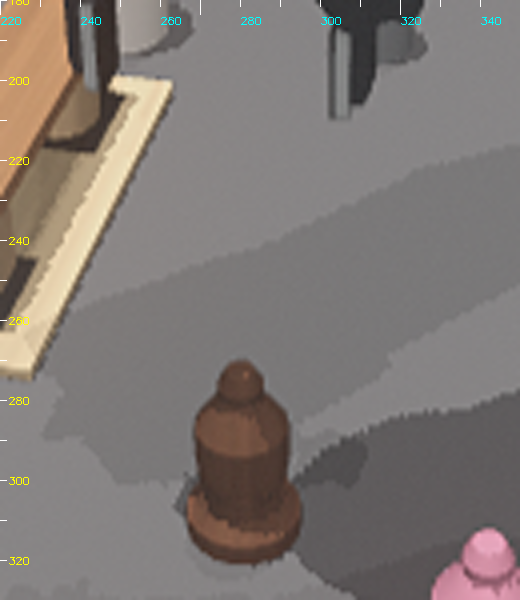

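View pics/f1t.png

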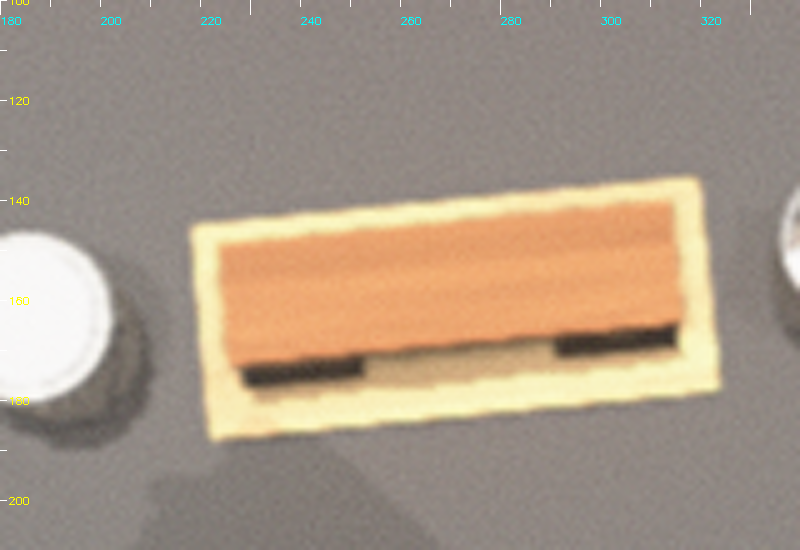

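>>> apply_moves --commands '[{"travel": [0.001,-0.0015,0.04],"twist": [0,0,0],"claw": 0.085},{"travel": [0.001,-0.0015,0.08],"twist": [0,0,0],"claw": 0.085},{"travel": [0.001,-0.0015,0.1],"twist": [0,0,0],"claw": 0.085},{"travel": [0.001,-0.0015,0.1],"twist": [0,0,0],"claw": 0.085},{"travel": [0.001,-0.0015,0.1],"twist": [0,0,0],"claw": 0.085}]'

```text
clock: 24.85
position: [0.4655, 0.2332, 0.0865]
tool_rot: [3.142, -0.0, 1.659]
force: [-0.0, 0.3, 0.7]
grip_width: 0.0849
```

```bash
python3 -c "
from h import *
go(.466,.232,.025,95.1)
f=grab('side');crop(f['frame'],220,180,130,150,4,'f2s')
t=grab('top')
P=np.array([atz(t,180+a/5,100+b/5,.07) for a,b in[(219,243),(671,201),(682,323),(233,366)]]);print(P.mean(0).round(4),np.degrees(np.arctan2(*(P[0]-P[1])[[1,0]])),np.linalg.norm(P[0]-P[1]),np.linalg.norm(P[1]-P[2]))"
```

```text
at [0.4655 0.2332 0.0865] [ 1.800e+02 -1.000e-02  9.508e+01] w 0.0849 F [-0.   0.3  0.7] t 24.85
travel [-0.0013, 0.0004, 0.0615] twist [0.0, -0.01, -0.02]
[0.6577 0.0467 0.07  ] 94.88496770714495 0.21743089994842218 0.05911739645733371
```

View pics/f2s.png

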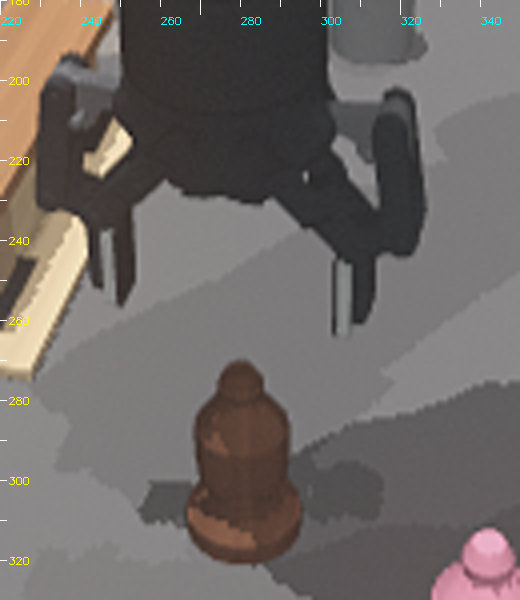

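>>> apply_moves --commands '[{"travel": [-0.001,0,0.02],"twist": [0,0,0],"claw": 0.085},{"travel": [-0.001,0,0.04],"twist": [0,0,0],"claw": 0.085},{"travel": [-0.001,0,0.056],"twist": [0,0,0],"claw": 0.085},{"travel": [-0.001,0,0.056],"twist": [0,0,0],"claw": 0.085},{"travel": [-0.001,0,0.056],"twist": [0,0,0],"claw": 0.085}]'

```text
clock: 25.45
position: [0.4657, 0.2326, 0.0311]
tool_rot: [3.14, -0.0, 1.66]
force: [-0.4, -0.7, -0.1]
grip_width: 0.0851
```

```bash
python3 -c "
from h import *
go(.466,.232,.02,95.1)
f=grab('side');crop(f['frame'],220,200,120,130,5,'f3s')
t=grab('top');crop(t['frame'],130,180,140,110,5,'f3t')
print(proj(f,(.466,.2287,.02)),proj(f,(.466,.2287,.049)))
for z in(.049,.06): print([proj(f,(.466+s*.0425,.2287+.008,z)) for s in(-1,1)])"
```

```text
at [0.4657 0.2326 0.0311] [ 1.7993e+02 -2.0000e-02  9.5100e+01] w 0.0851 F [-0.4 -0.7 -0.1] t 25.45
travel [-0.0006, 0.0002, 0.0111] twist [0.07, -0.02, 0.0]
[280.68172022 300.8971605 ] [280.33874033 288.34525567]
[array([303.33968035, 296.92614303]), array([254.98149433, 286.28098185])]
[array([303.38527496, 291.98427728]), array([254.65337035, 281.40271285])]
```

View pics/f3s.png

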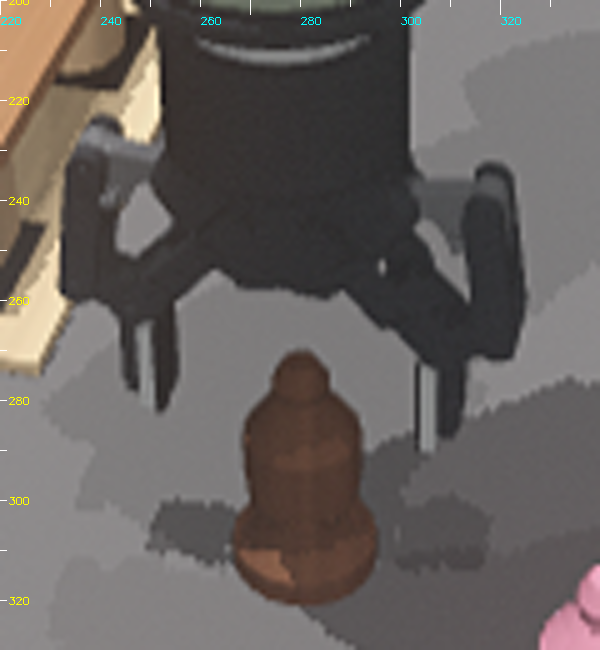

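View pics/f3t.png

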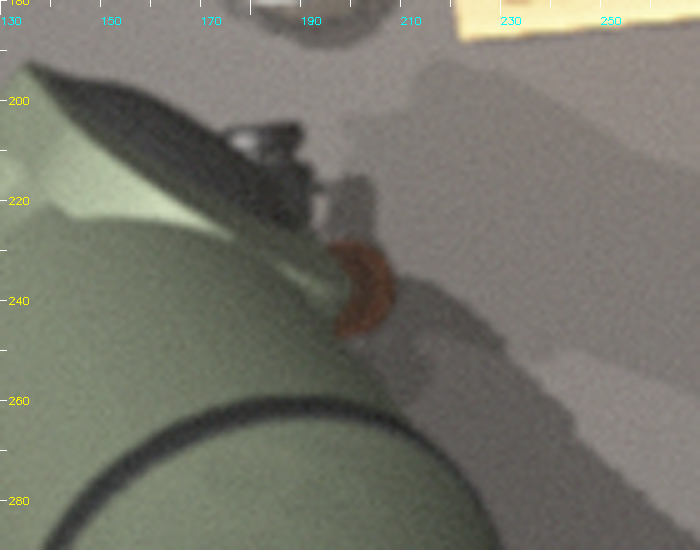

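>>> apply_moves --commands '[{"travel": [-0.001,0,0.008],"twist": [0,0,0],"claw": 0.085},{"travel": [-0.001,0,0.016],"twist": [0,0,0],"claw": 0.075},{"travel": [-0.001,0,0.02],"twist": [0,0,0],"claw": 0.06},{"travel": [-0.001,0,0.02],"twist": [0,0,0],"claw": 0.052},{"travel": [-0.001,0,0.02],"twist": [0,0,0],"claw": 0.052}]'

```text
clock: 26.05
position: [0.4651, 0.2314, 0.0099]
tool_rot: [-3.141, 0.0, 1.66]
force: [0.2, 1.1, 0.2]
grip_width: 0.0519
```

```bash
python3 -c "
from h import *
go(.466,.232,.02,95.1)
f=grab('side');crop(f['frame'],230,220,100,110,6,'f4s')"
```

```text
at [0.4651 0.2314 0.0099] [-179.99    0.     95.13] w 0.0519 F [0.2 1.1 0.2] t 26.05
travel [0.0005, 0.0009, -0.0101] twist [-0.01, 0.0, 0.03]
```

View pics/f4s.png

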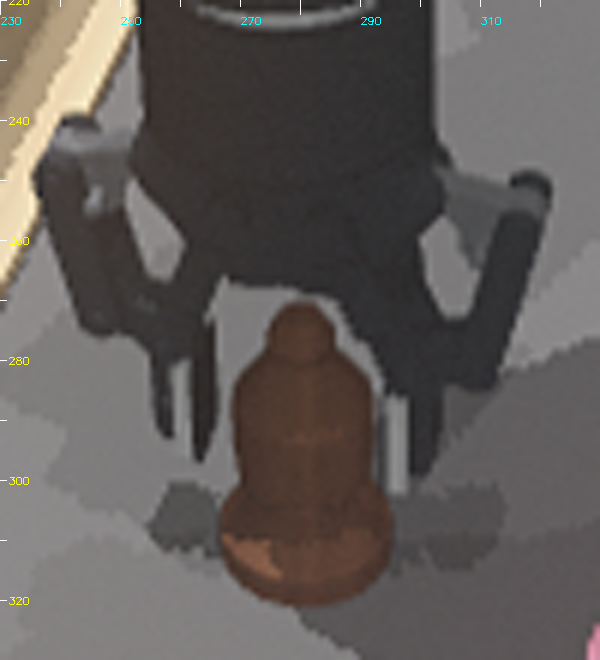

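>>> apply_moves --commands '[{"travel": [0,0,-0.003],"twist": [0,0,0],"claw": 0.05},{"travel": [0,0,-0.003],"twist": [0,0,0],"claw": 0.046},{"travel": [0,0,-0.003],"twist": [0,0,0],"claw": 0.043},{"travel": [0,0,-0.003],"twist": [0,0,0],"claw": 0.04},{"travel": [0,0,-0.003],"twist": [0,0,0],"claw": 0.036},{"travel": [0,0,-0.003],"twist": [0,0,0],"claw": 0.036},{"travel": [0,0,-0.003],"twist": [0,0,0],"claw": 0.036}]' --force 35

```text
clock: 26.8
position: [0.4652, 0.2313, 0.0133]
tool_rot: [3.141, 0.0, 1.66]
force: [-2.7, -1.0, 8.3]
grip_width: 0.0384
```

```bash
python3 -c "
from h import *
go(.466,.232,.02,95.1)
f=grab('side');crop(f['frame'],230,220,100,110,6,'f5s')"
```

```text
at [0.4652 0.2313 0.0133] [1.7998e+02 1.0000e-02 9.5120e+01] w 0.0384 F [-2.7 -1.   8.3] t 26.8
travel [0.0006, 0.0009, -0.0067] twist [0.02, 0.01, 0.02]
```

View pics/f5s.png

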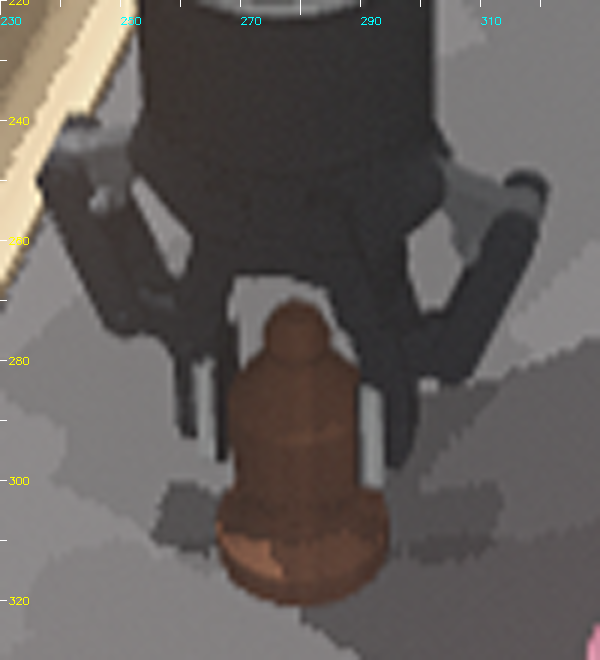

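>>> apply_moves --commands '[{"travel": [0,0,-0.005],"twist": [0,0,0],"claw": 0.034},{"travel": [0,0,-0.02],"twist": [0,0,0],"claw": 0.034},{"travel": [0,0,-0.045],"twist": [0,0,0],"claw": 0.034},{"travel": [0,0,-0.075],"twist": [0,0,0],"claw": 0.034},{"travel": [0,0,-0.105],"twist": [0,0,0],"claw": 0.034},{"travel": [0,0,-0.125],"twist": [0,0,0],"claw": 0.034},{"travel": [0,0,-0.135],"twist": [0,0,0],"claw": 0.034},{"travel": [0,0,-0.135],"twist": [0,0,0],"claw": 0.034}]'

```text
clock: 27.65
position: [0.4657, 0.2314, 0.1489]
tool_rot: [3.14, -0.001, 1.66]
force: [0.5, 0.2, -1.2]
grip_width: 0.0388
```

```bash
python3 -c "
from h import *
go(.6577,.0493,.145,95.1)
f=grab('side');crop(f['frame'],200,120,160,150,5,'f6s')"
```

```text
at [0.4657 0.2314 0.1489] [ 1.7989e+02 -3.0000e-02  9.5100e+01] w 0.0388 F [ 0.5  0.2 -1.2] t 27.65
travel [-0.1984, 0.175, 0.0041] twist [0.11, -0.03, -0.0]
```

View pics/f6s.png

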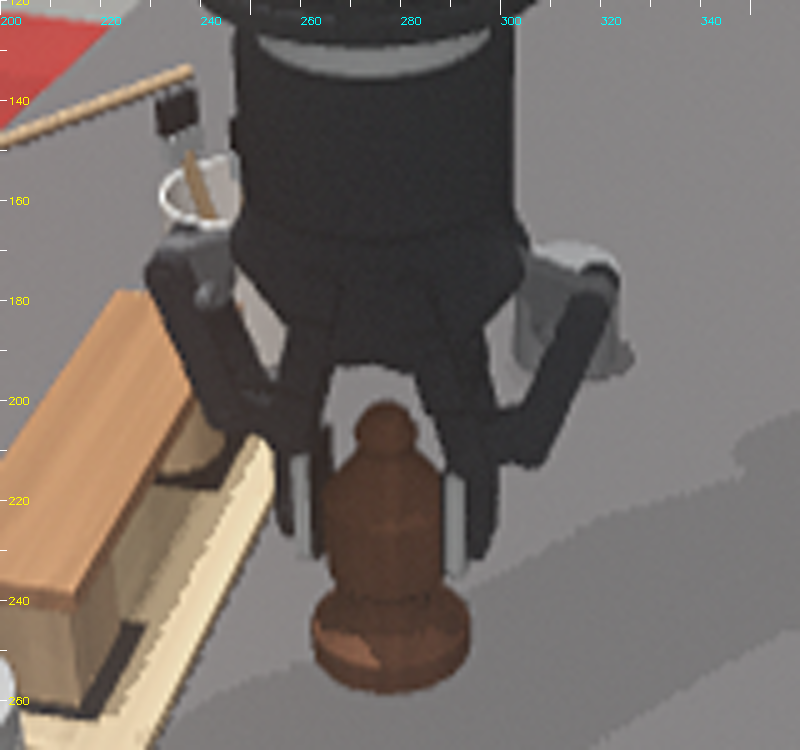

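>>> apply_moves --commands '[{"travel": [-0.015,0.013,0],"twist": [0,0,0],"claw": 0.034},{"travel": [-0.04,0.035,0],"twist": [0,0,0],"claw": 0.034},{"travel": [-0.07,0.062,0],"twist": [0,0,0],"claw": 0.034},{"travel": [-0.1,0.088,0],"twist": [0,0,0],"claw": 0.034},{"travel": [-0.13,0.115,0],"twist": [0,0,0],"claw": 0.034},{"travel": [-0.16,0.141,0],"twist": [0,0,0],"claw": 0.034},{"travel": [-0.183,0.161,0],"twist": [0,0,0],"claw": 0.034},{"travel": [-0.195,0.172,0],"twist": [0,0,0],"claw": 0.034},{"travel": [-0.198,0.175,0],"twist": [0,0,0],"claw": 0.034},{"travel": [-0.198,0.175,0],"twist": [0,0,0],"claw": 0.034}]'

```text
clock: 28.7
position: [0.6565, 0.0499, 0.1467]
tool_rot: [-3.14, -0.0, 1.66]
force: [0.1, -0.2, -0.6]
grip_width: 0.0389
```

```bash
python3 -c "
from h import *
go(.6577,.0493,.1,95.1)
f=grab('side');crop(f['frame'],150,80,130,150,5,'f7s')"
```

```text
at [0.6565 0.0499 0.1467] [-1.799e+02 -1.000e-02  9.510e+01] w 0.0389 F [ 0.1 -0.2 -0.6] t 28.7
travel [-0.0007, 0.0012, 0.0467] twist [-0.1, -0.01, 0.0]
```

View pics/f7s.png

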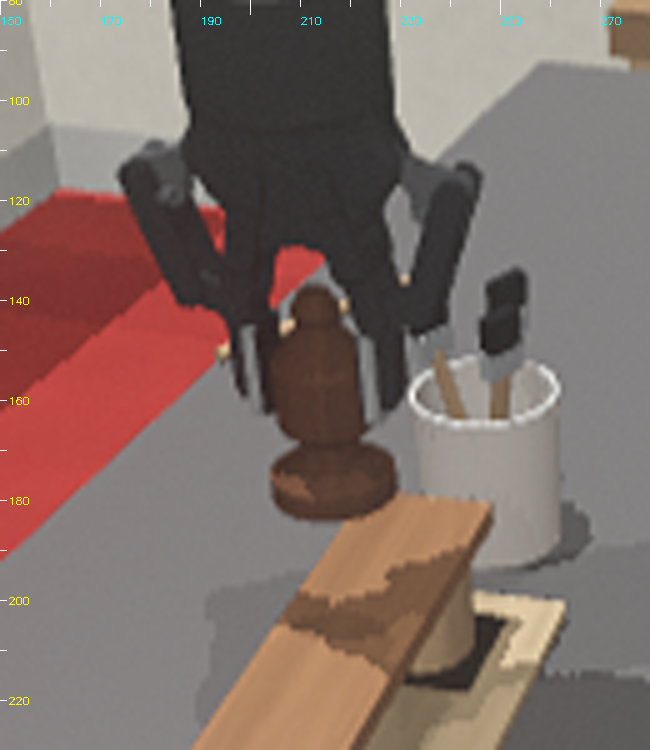

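>>> apply_moves --commands '[{"travel": [-0.0005,0.001,0.015],"twist": [0,0,0],"claw": 0.034},{"travel": [-0.0005,0.001,0.032],"twist": [0,0,0],"claw": 0.034},{"travel": [-0.0005,0.001,0.046],"twist": [0,0,0],"claw": 0.034},{"travel": [-0.0005,0.001,0.055],"twist": [0,0,0],"claw": 0.034},{"travel": [-0.0005,0.001,0.058],"twist": [0,0,0],"claw": 0.034},{"travel": [-0.0005,0.001,0.058],"twist": [0,0,0],"claw": 0.034},{"travel": [-0.0005,0.001,0.058],"twist": [0,0,0],"claw": 0.034}]'

```text
clock: 29.45
position: [0.6585, 0.0494, 0.0905]
tool_rot: [3.141, -0.0, 1.66]
force: [-0.4, -0.3, -0.2]
grip_width: 0.0381
```

```bash
python3 -c "
from h import *
go(.6577,.0493,.0835,95.1)
f=grab('side');crop(f['frame'],150,110,130,150,5,'f8s')
print(proj(f,(.6577,.0467,.07)))"
```

```text
at [0.6585 0.0494 0.0905] [ 1.7995e+02 -1.0000e-02  9.5110e+01] w 0.0381 F [-0.4 -0.3 -0.2] t 29.45
travel [-0.0, -0.0008, 0.007] twist [0.05, -0.01, 0.01]
[220.48271001 203.53297405]
```

View pics/f8s.png

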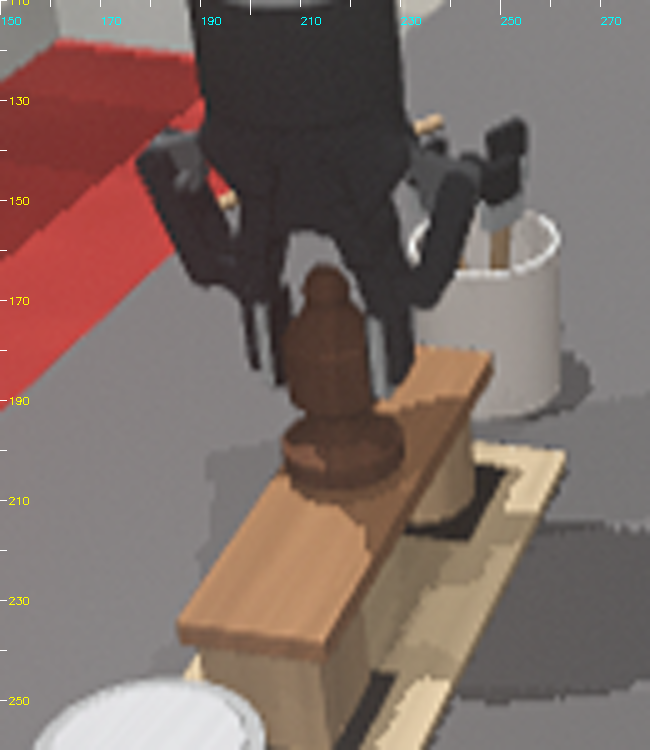

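>>> apply_moves --commands '[{"travel": [0,-0.0015,0.002],"twist": [0,0,0],"claw": 0.034},{"travel": [0,-0.0015,0.004],"twist": [0,0,0],"claw": 0.034},{"travel": [0,-0.0015,0.0055],"twist": [0,0,0],"claw": 0.034},{"travel": [0,-0.0015,0.0055],"twist": [0,0,0],"claw": 0.034}]'

```text
clock: 29.9
position: [0.6566, 0.0491, 0.0843]
tool_rot: [-3.141, 0.0, 1.66]
force: [-0.6, -0.3, -1.0]
grip_width: 0.0386
```

>>> apply_moves --commands '[{"travel": [0,0,0.001],"twist": [0,0,0],"claw": 0.034},{"travel": [0,0,0.001],"twist": [0,0,0],"claw": 0.034}]'

```text
clock: 30.1
position: [0.6568, 0.0492, 0.0835]
tool_rot: [3.141, -0.0, 1.66]
force: [0.0, -0.2, 0.1]
grip_width: 0.0383
```

>>> apply_moves --commands '[{"travel": [0,0,0.0007],"twist": [0,0,0],"claw": 0.034},{"travel": [0,0,0.0007],"twist": [0,0,0],"claw": 0.034}]'

```text
clock: 30.3
position: [0.6569, 0.0492, 0.0834]
tool_rot: [3.141, 0.0, 1.66]
force: [-2.1, -0.0, 7.1]
grip_width: 0.0385
```

>>> apply_moves --commands '[{"travel": [0,0,-0.0003],"twist": [0,0,0],"claw": 0.039},{"travel": [0,0,-0.0003],"twist": [0,0,0],"claw": 0.041},{"travel": [0,0,-0.0003],"twist": [0,0,0],"claw": 0.044},{"travel": [0,0,-0.0003],"twist": [0,0,0],"claw": 0.05},{"travel": [0,0,-0.0003],"twist": [0,0,0],"claw": 0.06},{"travel": [0,0,-0.0003],"twist": [0,0,0],"claw": 0.068},{"travel": [0,0,-0.0003],"twist": [0,0,0],"claw": 0.068}]'

```text
clock: 31.0
position: [0.6567, 0.0491, 0.0832]
tool_rot: [3.141, -0.0, 1.66]
force: [-0.0, 0.1, -0.9]
grip_width: 0.0678
```

```bash
python3 -c "
from h import *
go(.6577,.0493,.2,95.1)
f=grab('side');crop(f['frame'],150,110,130,150,5,'f9s')"
```

```text
at [0.6567 0.0491 0.0832] [179.99  -0.    95.11] w 0.0678 F [-0.   0.1 -0.9] t 31.0
travel [0.0001, 0.001, -0.1168] twist [0.01, -0.0, 0.01]
```

View pics/f9s.png

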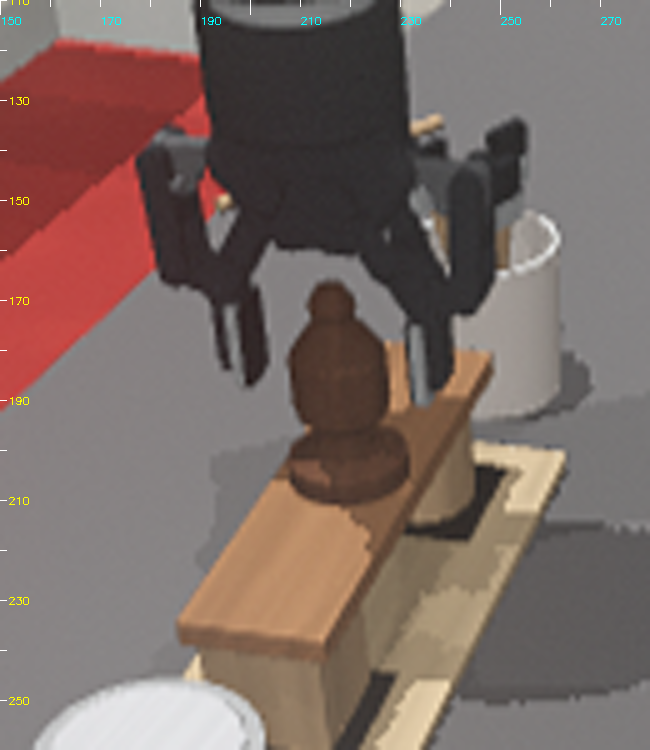

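>>> apply_moves --commands '[{"travel": [0,0,-0.01],"twist": [0,0,0],"claw": 0.075},{"travel": [0,0,-0.03],"twist": [0,0,0],"claw": 0.08},{"travel": [0,0,-0.06],"twist": [0,0,0],"claw": 0.08},{"travel": [0,0,-0.1],"twist": [0,0,0],"claw": 0.08},{"travel": [0,0,-0.14],"twist": [0,0,0],"claw": 0.08},{"travel": [0,0,-0.14],"twist": [0,0,0],"claw": 0.08}]'

```text
clock: 31.65
position: [0.6589, 0.0498, 0.2295]
tool_rot: [3.133, -0.0, 1.66]
force: [-0.2, -0.5, -0.4]
grip_width: 0.0803
```

>>> apply_moves --commands '[{"travel": [0,-0.05,0],"twist": [0,0,0]},{"travel": [0,-0.1,0],"twist": [0,0,0]},{"travel": [0,-0.15,0],"twist": [0,0,0]},{"travel": [0,-0.2,0],"twist": [0,0,0]},{"travel": [0,-0.22,0],"twist": [0,0,0]},{"travel": [0,-0.22,0],"twist": [0,0,0]},{"travel": [0,-0.22,0],"twist": [0,0,0]}]'

```text
invalid input at $.commands[0]: expected keys travel, twist, claw
```

```bash
python3 -c "
from h import *
go(.6577,.0493,.2,95.1)
f=grab('side','end');crop(f['frame'],170,130,110,150,5,'e_s')
t=grab('top','end');crop(t['frame'],180,100,160,110,5,'e_t')
for p in((.6577,.0467,.07),(.6577,.0467,.081),(.6577,.0467,.156)): print(proj(f,p).round(1),proj(t,p).round(1))"
```

```text
at [0.6589 0.0498 0.2295] [ 1.7952e+02 -2.0000e-02  9.5100e+01] w 0.0803 F [-0.2 -0.5 -0.4] t 31.65
travel [-0.0004, -0.0015, 0.0295] twist [0.48, -0.02, 0.0]
[220.5 203.5] [270.2 156.6]
[220. 199.] [270.  155.7]
[216.5 166.8] [268.4 149.1]
```

View pics/e_s.png

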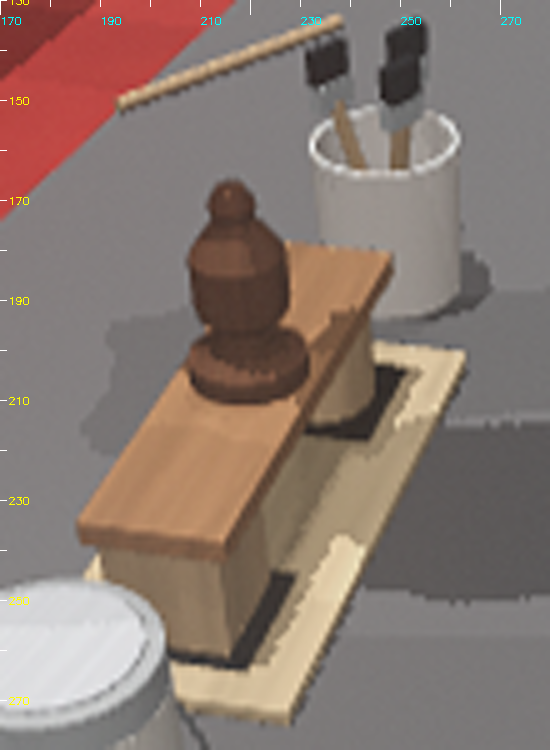

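View pics/e_t.png

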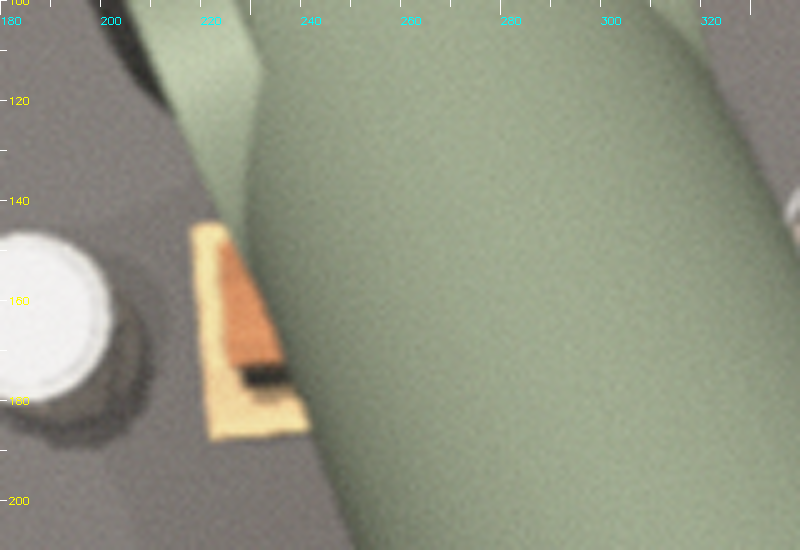

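View pics/side_end.png

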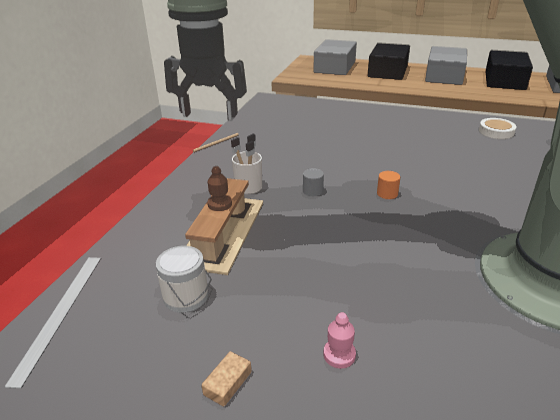

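>>> apply_moves --commands '[{"travel": [0,-0.05,-0.01],"twist": [0,0,0],"claw": 0.08},{"travel": [0,-0.1,-0.01],"twist": [0,0,0],"claw": 0.08},{"travel": [0,-0.15,-0.01],"twist": [0,0,0],"claw": 0.08},{"travel": [0,-0.2,-0.01],"twist": [0,0,0],"claw": 0.08},{"travel": [0,-0.2,-0.01],"twist": [0,0,0],"claw": 0.08},{"travel": [0,-0.2,-0.01],"twist": [0,0,0],"claw": 0.08},{"travel": [0,-0.2,-0.01],"twist": [0,0,0],"claw": 0.08},{"travel": [0,-0.2,-0.01],"twist": [0,0,0],"claw": 0.08}]'

```text
clock: 32.55
position: [0.4582, 0.0316, 0.2328]
tool_rot: [-3.141, -0.001, 1.66]
force: [-0.2, -0.5, -0.4]
grip_width: 0.0799
```

```bash
python3 -c "
from h import *
go(.6577,.0493,.2,95.1)
t=grab('top','end2');crop(t['frame'],180,100,160,110,5,'e_t2')"
```

```text
at [0.4582 0.0316 0.2328] [-1.7999e+02 -4.0000e-02  9.5120e+01] w 0.0799 F [-0.2 -0.5 -0.4] t 32.55
travel [-0.0002, 0.2003, 0.0327] twist [-0.01, -0.04, 0.02]
```

View pics/e_t2.png

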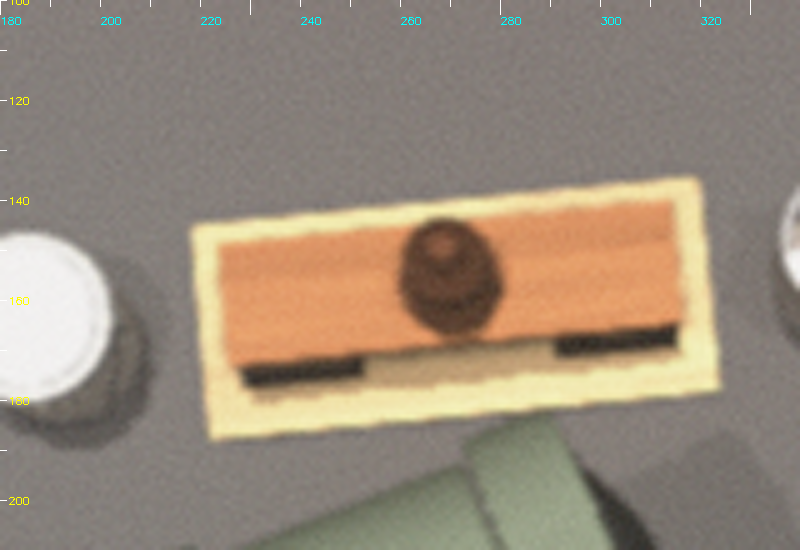

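```bash
python3 -c "
from h import *
print(bot.job_done())"
```

```text
the job is handed in; nothing more can be done
None
```

I built the stand and handed the job in at about 32.6 s; no verdict was reported. The square block is on the pad by the tin, the round block on the pad by the brush pot, the plank across both, and the finial upright on the plank's middle.

- **Blocks:** measured from the top view, each sits within about 2 mm of its pad centre.
- **Plank:** its centre is within about 1 mm of the board centre, and its line is within about 0.3° of the board's.
- **Finial:** its tip is within about half a pixel of where it should be in both views, so it stands upright and centred. The gripper was open and well clear at the end.
- **Bystanders:** no move went near the tin, pot or cork. They looked unmoved in the last pictures, but I did not re-measure their positions.

Two checks disagreed with the text:
- **Heights:** measured from the two cameras, heights came out 3–4 mm lower than the text gives.
- **Fingertips:** they stood roughly 20–35 mm behind the reported TCP, more than the text says. I set the grasp heights from pictures and the placing heights from contact force as well.

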